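# Sort solid bars from hollow tubes in the stockroom

## Task

The grey square bars with black end caps all look alike, but some are light hollow tubes and some are heavy solid bars: lift each one to feel which it is. Slide the cover of the plywood case right back, lay all the solid bars flat in the case and all the hollow ones flat in the open grey bin, side by side in one layer, then slide the case's cover fully shut again. Leave the other things on the table where they are.

Things in the scene. Friction and masses are not known exactly. Their poses are not given: they have to be found in the camera images.
- bar_a: Look-alike bar: square steel section 25 x 25 mm, 120 mm long, grey, a black plastic cap on both ends. Origin at its centre, x axis along its length. Either a hollow tube (0.11 to 0.17 kg) or a solid bar (0.50 to 0.68 kg); nothing outside shows which and the names do not tell. Starts flat on the table in the middle, along y within 0.3 rad. May be absent.
- bar_b: Another look-alike bar, outside the same as bar_a: 25 x 25 x 120 mm, origin at its centre, x axis along its length; hollow or solid; may be absent. In all four to six bars are present, at least one and at most three of each kind.
- bar_c: Another look-alike bar, outside the same as bar_a: 25 x 25 x 120 mm, origin at its centre, x axis along its length; hollow or solid; may be absent.
- bar_d: Another look-alike bar, outside the same as bar_a: 25 x 25 x 120 mm, origin at its centre, x axis along its length; hollow or solid; may be absent.
- bar_e: Another look-alike bar, outside the same as bar_a: 25 x 25 x 120 mm, origin at its centre, x axis along its length; hollow or solid; may be absent.
- bar_f: Another look-alike bar, outside the same as bar_a: 25 x 25 x 120 mm, origin at its centre, x axis along its length; hollow or solid; may be absent.
- case: Plywood hardware case with a sliding cover, fixed to the table on the left or right side, 380 x 176 mm, 59 mm high. Origin: on the table under the centre of its front compartment (the half nearest the robot); x axis along the case, away from the robot, z up. The other half (x 90 to 282 mm) is closed by a fixed deck, over which the cover slides.
- case_floor (a point): Centre of the front compartment's floor, 8 mm above the table; axes as the case's. Inside it is 180 mm (x) by 160 mm (y); side lips narrow its mouth to 152 mm in y, their tops 59 mm above the table. The cover's underside is 46 mm above the table. It holds three bars side by side in one layer, each lying across the case (along y).
- cover (a joint): Position of the sliding cover along the case's +x axis, in m: 0 shut, 0.178 fully slid back (the front compartment wholly open). It starts shut or up to 20 mm ajar. It slides with about 2 N of friction and stays where it is left.
- cover_pull (a point): Centre of the wooden pull on the cover: a ridge 12 mm thick (along the case's x), 70 mm long (along its y), 16 mm high, on the cover's top face 52 mm above the table; its top is 68 mm above the table. On the case's centre line, 66 mm to the robot's side of the case's origin when shut; moves with the cover; axes as the case's.
- bin: Open grey plastic stock bin, fixed to the table on the side opposite to the case, 220 x 170 mm outside, walls 5 mm thick, 55 mm high (42 mm on the side towards the robot), floor 4 mm thick. Origin: centre of its underside; x axis away from the robot, z up. Up to three bars fit side by side in it, each lying across it (along y).
- tape: Bystander: roll of parcel tape lying flat among the bars, 70 mm across, 25 mm high; origin at the centre of its underside.
- angle: Bystander: offcut of steel angle (L section, 30 x 30 mm, 4 mm thick, 110 mm long, open on one side, no caps) lying among the bars; origin at the centre of its underside, x axis along its length.
- tub: Bystander: white filler tub with a green lid, 180 mm across, 146 mm high, far to the left; origin at the centre of its underside.
- mallet: Bystander: rubber mallet, 280 mm long, lying far to the right; origin under its middle.
Not all that is in view belongs to the job. Leave any red look-alike of the bar_d alone.

How it is judged:
On the way, in this order (a step that is already met when the one before it is completed fails the run):
1. the cover of the case has been slid right back (at least 150 mm) (value of joint cover above 0.15 m), for 0.2 s.
2. a solid bar lies on the floor of the case's front compartment (((x of bar_a in the frame of case between -0.09 and 0.09 m and y of bar_a in the frame of case between -0.08 and 0.08 m and z of bar_a in the frame of case below 0.032 m and contact force between bar_a and case above 3.3 N) or (x of bar_b in the frame of case between -0.09 and 0.09 m and y of bar_b in the frame of case between -0.08 and 0.08 m and z of bar_b in the frame of case below 0.032 m and contact force between bar_b and case above 3.3 N) or (x of bar_c in the frame of case between -0.09 and 0.09 m and y of bar_c in the frame of case between -0.08 and 0.08 m and z of bar_c in the frame of case below 0.032 m and contact force between bar_c and case above 3.3 N) or (x of bar_d in the frame of case between -0.09 and 0.09 m and y of bar_d in the frame of case between -0.08 and 0.08 m and z of bar_d in the frame of case below 0.032 m and contact force between bar_d and case above 3.3 N) or (x of bar_e in the frame of case between -0.09 and 0.09 m and y of bar_e in the frame of case between -0.08 and 0.08 m and z of bar_e in the frame of case below 0.032 m and contact force between bar_e and case above 3.3 N) or (x of bar_f in the frame of case between -0.09 and 0.09 m and y of bar_f in the frame of case between -0.08 and 0.08 m and z of bar_f in the frame of case below 0.032 m and contact force between bar_f and case above 3.3 N))), for 0.2 s.
At the end, for the whole second after the job is handed in: Each bar lies in one layer inside its container: the solid ones (pressing on it with over 3.3 N) in the front of the case, centre under 32 mm above the table; the hollow ones (under 3.3 N) in the bin, centre under 28 mm; the cover is shut to within 6 mm (((x of bar_a in the frame of case between -0.09 and 0.09 m and y of bar_a in the frame of case between -0.08 and 0.08 m and z of bar_a in the frame of case below 0.032 m and contact force between bar_a and case above 3.3 N) or (x of bar_a in the frame of bin between -0.105 and 0.105 m and y of bar_a in the frame of bin between -0.08 and 0.08 m and z of bar_a in the frame of bin below 0.028 m and contact force between bar_a and bin below 3.3 N)) and ((x of bar_b in the frame of case between -0.09 and 0.09 m and y of bar_b in the frame of case between -0.08 and 0.08 m and z of bar_b in the frame of case below 0.032 m and contact force between bar_b and case above 3.3 N) or (x of bar_b in the frame of bin between -0.105 and 0.105 m and y of bar_b in the frame of bin between -0.08 and 0.08 m and z of bar_b in the frame of bin below 0.028 m and contact force between bar_b and bin below 3.3 N)) and ((x of bar_c in the frame of case between -0.09 and 0.09 m and y of bar_c in the frame of case between -0.08 and 0.08 m and z of bar_c in the frame of case below 0.032 m and contact force between bar_c and case above 3.3 N) or (x of bar_c in the frame of bin between -0.105 and 0.105 m and y of bar_c in the frame of bin between -0.08 and 0.08 m and z of bar_c in the frame of bin below 0.028 m and contact force between bar_c and bin below 3.3 N)) and ((x of bar_d in the frame of case between -0.09 and 0.09 m and y of bar_d in the frame of case between -0.08 and 0.08 m and z of bar_d in the frame of case below 0.032 m and contact force between bar_d and case above 3.3 N) or (x of bar_d in the frame of bin between -0.105 and 0.105 m and y of bar_d in the frame of bin between -0.08 and 0.08 m and z of bar_d in the frame of bin below 0.028 m and contact force between bar_d and bin below 3.3 N)) and ((x of bar_e in the frame of case between -0.09 and 0.09 m and y of bar_e in the frame of case between -0.08 and 0.08 m and z of bar_e in the frame of case below 0.032 m and contact force between bar_e and case above 3.3 N) or (x of bar_e in the frame of bin between -0.105 and 0.105 m and y of bar_e in the frame of bin between -0.08 and 0.08 m and z of bar_e in the frame of bin below 0.028 m and contact force between bar_e and bin below 3.3 N)) and ((x of bar_f in the frame of case between -0.09 and 0.09 m and y of bar_f in the frame of case between -0.08 and 0.08 m and z of bar_f in the frame of case below 0.032 m and contact force between bar_f and case above 3.3 N) or (x of bar_f in the frame of bin between -0.105 and 0.105 m and y of bar_f in the frame of bin between -0.08 and 0.08 m and z of bar_f in the frame of bin below 0.028 m and contact force between bar_f and bin below 3.3 N)) and value of joint cover below 0.006 m); the robot touches nothing.
It fails at once if a bystander (tape roll, steel angle, tub or mallet) is moved more than 60 mm from where it stood (distance of any of tape, angle, tub, mallet from where it was at the start of the episode above 0.06 m).
Of bar_a, bar_b, bar_c, bar_d, bar_e, bar_f only 4 to 6 are there at a start; the rules pass over those that are not, and their reading is None.
At some moment in a run one of bar_a, bar_b, bar_c, bar_d, bar_e, bar_f may be knocked a few centimetres aside while the robot is not near it.
Once in a run the grip may slacken for a moment while it holds something.
It also fails if it takes over 210 s, if anything falls off the work surface, if the arm or the gripper's body presses on something with over 40 N, if the wrist force passes 120 N, or if a joint passes its speed limit or range.

## Robot

A 7-joint arm with a two-finger parallel gripper is mounted at the origin on the work surface. World frame = base frame: x ahead of the robot, y to its left, z up, the work surface at z = 0. Lengths are in m, angles in rad, forces in N, time in s.
With the tool pointing down it reaches from about 0.4 to 0.875 m from the base axis. Payload 6.5 kg.
Tool frame: the origin (TCP) lies on the centre line of the jaws, within the pads' length; the fingertips stand 17 mm ahead of it and the grasp point (between the pads) lies 2 mm behind it; z points along the fingers, y is the line along which they close (so a half turn about z gives the same grasp; the last joint's range is limited). The gripper opens to 85 mm and grips with 20 to 120 N. Pads are 22 mm wide; open, the fingers measure 114 mm over their backs; the gripper's body (76 mm by 85 mm) begins 54 mm behind the grasp point. The pads swing forward as they close: fully open they stand 13 mm farther back than shut.
Start: joints at [1.269, 0.536, -0.004, 1.538, 0.003, 1.067, -0.071], TCP at [0.152, -0.632, 0.248] pointing down, gripper open.
Joint ranges: [-2.7, 2.7], [-0.37, 2.16], [-1.27, 1.26], [0.24, 2.4], [-1.31, 4.45], [0.19, 1.91], [-2.76, 2.76]. Speed limits (rad/s): [2.39, 2.39, 3.14, 3.14, 3.14, 3.14, 3.14].

## Interface

Orientations are given as a unit quaternion [w, x, y, z].
In Python, from plant import arm gives the robot as it stands.
- The arm moves only by the tool move_arm, never from a script. Its argument "motion" is a list of rows, each an object of numbers: "dx", "dy", "dz": the shift along the tool's x, y, z in cm; "wx", "wy", "wz": the turn, a rotation vector about the tool's x, y, z in degrees; "gripper": the finger opening in cm, from 0 to 8.54. In form: [{"dx": .., "dy": .., "dz": .., "wx": .., "wy": .., "wz": .., "gripper": ..}, ...]. A call has exactly 5 rows; each row shifts and turns the commanded pose from where the row before left it, along the tool's axes as they then stand; what a row does not reach is not made up. A row lasts 1/12 s, in which the tool goes at most 41.7 mm and 7.16 degrees, less where a joint would pass 70% of its speed; a pose out of reach is approached as far as the arm can. A call is refused whole if a number of a shift passes 4.17 or a number of a turn 7.16, either way. A call with a gripper value outside its range is refused whole. The fingers move at their own pace and stop on an object; "force" is the grip in N (left out, the last holds). Time passes only in rows, so rows that do not move let the fingers close, or fill a call up. It gives the time, the measured TCP pose, the force, the opening and the grip force at its end, in the units of the state.
- arm.read_state(): the state, without advancing time (a new reading comes with each control period).
- arm.read_camera(name): name is "side" or "top" or "wrist"; returns a dict with "color" (400x640x3 uint8, blue, green, red), "z_map" (400x640 float32, m along the optical axis (not along the pixel's ray), 0 where there is no reading), "fx", "fy", "cx", "cy" (pixels), "R" (3x3) and "t" (3): a world point X has camera coordinates R X + t; the wrist camera has in their place "hand_eye" (4x4, takes a point from camera to tool coordinates, whose origin is the TCP and whose axes are the flange's). Camera axes: x right, y down, z forward; pixel columns grow to the right and rows downward; lengths in m; the calibration is good to about 2 mm. The wrist camera is an equidistant fisheye: a pixel r from the principal point sees the ray r / f radians off the axis. A picture is of the moment at which its call begins: read the wrist's pose just before it.
- arm.hand_in(): hands the job in; it is judged then, once.
The state is a dict: "t": time; "qpos": joint angles; "dq": joint speeds; "effort": joint torques, N m; "position": TCP position; "ee_rot": TCP orientation; "ft_force": force on the tool from outside, world axes, zero at the start; "ft_torque": the same for the moment, N m; "opening": finger opening in m; "grip_force": force on a finger pad.
Only numpy, scipy, OpenCV 4.12 (cv2) and the standard library are available. Lean on these libraries where they do the work, as an engineer would, in place of code of your own. Each camera call takes 0.05 s, during which the arm holds its last target. There are 200 camera calls.

## Working session

There is one attempt and no reset: what is moved stays moved. The work goes in short steps, Python scripts to look and compute and a tool call to move; the robot and the scene stay as the last step left them, time stands still between calls to the robot, and variables do not carry over. Pictures are saved under pics/ and viewed, at most 14 in all, crops included, and the job is handed in when it is done.

Besides the shell and the picture viewer there is one more tool, called after "Emit:" as name([rows], argument=value, ...), one row to a line, values as JSON. move_arm: Moves the arm, as the interface text tells. Its arguments: {"type":"object","properties":{"motion":{"type":"array","items":{"type":"object","properties":{"dx":{"type":"number"},"dy":{"type":"number"},"dz":{"type":"number"},"wx":{"type":"number"},"wy":{"type":"number"},"wz":{"type":"number"},"gripper":{"type":"number"}}}},"force":{"type":"number"}},"required":["motion"]}

```bash
mkdir -p pics; ls; python3 - <<'E'
from plant import arm
import cv2,numpy as np
s=arm.read_state();print(s)
for n in("top","side"):
    c=arm.read_camera(n);cv2.imwrite(f"pics/{n}0.png",c["color"]);np.savez(f"{n}0.npz",**c);print(n,c["fx"],c["R"],c["t"])
E
```

```text
pics
{'t': 0.0, 'qpos': array([ 1.26877783,  0.53715555, -0.00445053,  1.53888703,  0.0025971 ,
        1.06730599, -0.07118682]), 'dq': array([-0.00089894,  0.00059218,  0.00116516, -0.00043544, -0.00081293,
        0.00146584,  0.00071982]), 'effort': array([-3.41500584e-05, -5.83405602e+01,  1.04836844e+00, -2.59099030e+01,
        1.22488104e-02,  9.61483573e-03, -1.59554776e-05]), 'position': array([ 0.15171352, -0.63141671,  0.24741441]), 'ee_rot': array([-8.59898476e-04,  9.93050845e-01,  1.17682853e-01, -1.62223238e-04]), 'ft_force': array([-0.31280405, -0.25948082,  0.32927344]), 'ft_torque': array([ 0.01496973, -0.03830192,  0.0190822 ]), 'grip_force': 0.0, 'opening': 0.08534090321636775}
top 418.61216645273595 [[ 1.94518909e-03 -9.99898726e-01 -1.40980028e-02]
 [-9.85423441e-01  4.81549334e-04 -1.70118812e-01]
 [ 1.70108372e-01  1.42234157e-02 -9.85322707e-01]] [0.01626373 0.4707085  1.42337857]
side 429.5131200038286 [[-0.79118984 -0.61153411  0.00668347]
 [-0.43455888  0.55446632 -0.70973634]
 [ 0.43032222 -0.56444055 -0.7044357 ]] [0.36188376 0.25713592 1.55139394]
```

View pics/top0.png

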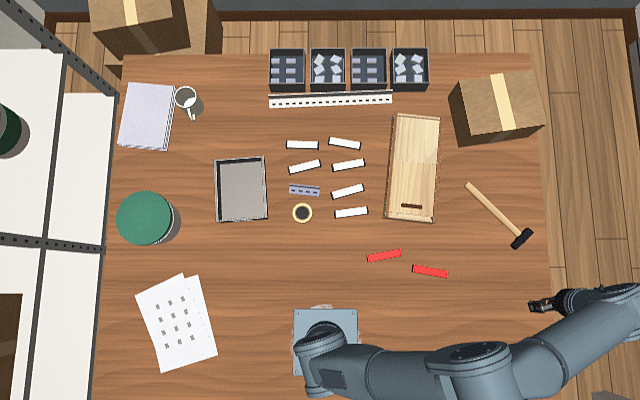

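The top view shows six white-looking grey bars: (302,145), (344,143), (304,166), (348,165), (347,190) and (351,212). It also shows the angle (304,190), the tape (302,212), the bin (241,188), the case (413,165) with its pull at (411,206), and two red look-alikes to leave alone at (384,255) and (430,271). Next I'll measure them and enlarge a crop.

```bash
cat > h.py <<'E'
import numpy as np,cv2
from plant import arm
def world(c):
    z=c["z_map"];v,u=np.mgrid[:400,:640]
    P=np.stack([(u-c["cx"])/c["fx"]*z,(v-c["cy"])/c["fy"]*z,z],-1)
    return (P-c["t"])@c["R"]
def bars(c,show=True):
    W=world(c);col=c["color"].astype(int)
    ok=(col.min(2)>110)&(col.max(2)-col.min(2)<45)&(W[...,2]>.012)&(W[...,2]<.04)&(c["z_map"]>0)&(W[...,0]>.3)&(W[...,0]<.85)&(abs(W[...,1])<.35)
    n,l,st,ce=cv2.connectedComponentsWithStats(ok.astype(np.uint8),connectivity=8)
    out=[]
    for i in range(1,n):
        if st[i,4]<60: continue
        p=W[l==i]; (cx,cy),(w,h),a=cv2.minAreaRect((p[:,:2]*1000).astype(np.float32))
        b=cv2.boxPoints(((cx,cy),(w,h),a));e=[b[1]-b[0],b[2]-b[1]];e=max(e,key=lambda q:q@q)
        e=e*np.sign(e[1]); yaw=np.degrees(np.arctan2(-e[0],e[1]))
        out.append((cx,cy,yaw));print("bar? xy mm %.0f %.0f size %.0f %.0f yaw-from-y %.1f ztop %.1f px %s"%(cx,cy,max(w,h),min(w,h),yaw,np.median(p[:,2])*1e3,ce[i].round()))
    return out
E
python3 - <<'E'
from h import *
c=dict(np.load("top0.npz"));bars(c);W=world(c)
m=lambda r0,r1,c0,c1:(slice(r0,r1),slice(c0,c1))
for nm,s,lo,hi in(("case",m(105,232,375,450),.03,.075),("pull",m(198,215,392,430),.061,.075),("bin",m(145,230,205,275),.035,.07),("tape",m(198,226,288,318),.015,.035),("angle",m(178,200,282,325),.01,.04)):
    P=W[s][(W[s][...,2]>lo)&(W[s][...,2]<hi)]
    r=cv2.minAreaRect((P[:,:2]*1000).astype(np.float32));print(nm,len(P),r,np.median(P[:,2]))
# dark pull by colour
s=m(195,218,390,435);col=c["color"][s].astype(int).sum(2);k=col<330;P=W[s][k];print(P.min(0),P.max(0),np.median(P,0))
cv2.imwrite("pics/c1.png",cv2.resize(c["color"][105:285,205:455],None,fx=3,fy=3))
E
```

```text
bar? xy mm 693 -68 size 110 27 yaw-from-y -9.3 ztop 24.3 px [344. 143.]
bar? xy mm 686 85 size 110 27 yaw-from-y -1.2 ztop 24.3 px [301. 144.]
bar? xy mm 610 -82 size 110 26 yaw-from-y 11.3 ztop 24.6 px [348. 165.]
bar? xy mm 605 77 size 111 27 yaw-from-y 14.4 ztop 24.1 px [304. 166.]
bar? xy mm 514 -78 size 111 25 yaw-from-y 16.1 ztop 24.8 px [347. 191.]
bar? xy mm 438 -90 size 111 24 yaw-from-y 8.5 ztop 24.7 px [351. 212.]
case 5313 ((595.7959594726562, -311.1265869140625), (179.15675354003906, 383.1919250488281), 83.54686737060547) 0.04994684668316475
pull 68 ((453.0325927734375, -294.52288818359375), (65.68563842773438, 13.498784065246582), 82.81195068359375) 0.0677706474412974
bin 636 ((517.8214721679688, 298.984619140625), (223.56918334960938, 180.75625610351562), 4.489602565765381) 0.052583000816370226
tape 302 ((434.01507568359375, 81.94523620605469), (64.09376525878906, 67.57362365722656), 89.38036346435547) 0.024410113870388803
angle 82 ((521.6633911132812, 76.62461853027344), (107.6318130493164, 24.87959861755371), 83.70405578613281) 0.023727383375533262
[ 0.41939857 -0.37573226  0.01414981] [ 0.4891541  -0.26055708  0.07580497] [ 0.45278135 -0.30374895  0.06642664]
```

View pics/c1.png

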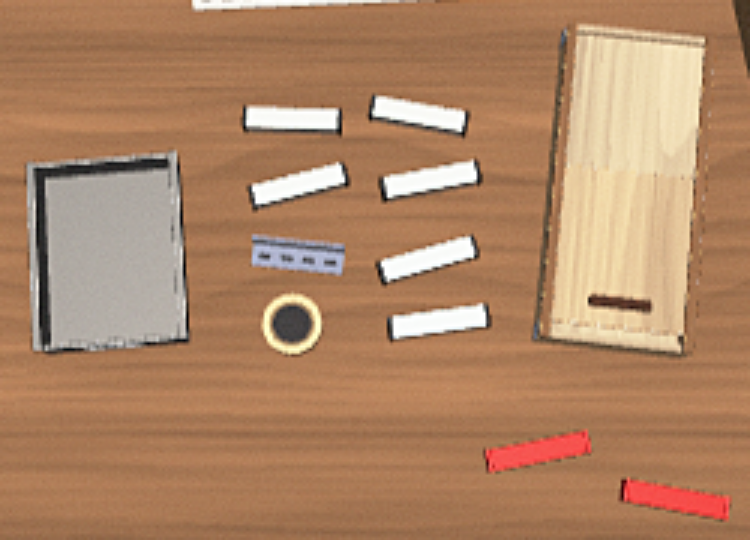

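The enlarged crop agrees with the numbers:
- There are six white-grey bars with black caps. The red ones at crop (538,451) and (676,499) are decoys, and the purple L with holes at (298,258) is the angle.
- The case yaw is about -6.6° with its origin at about (0.505, -0.300), and the cover is about 14 mm ajar.

I'll go to the pull first.

Emit:
move_arm([
  {"dx": 2.47,"dy": -1.71,"gripper": 4},
  {"dx": 2.47,"dy": -1.71},
  {"dx": 2.47,"dy": -1.71},
  {"dx": 2.47,"dy": -1.71},
  {"dx": 2.47,"dy": -1.71},
], force=40)

```text
$.motion[0]: bad value
```

Emit:
move_arm([
  {"dx": 2.47,"dy": -1.71},
  {"dx": 2.47,"dy": -1.71},
  {"dx": 2.47,"dy": -1.71},
  {"dx": 2.47,"dy": -1.71},
  {"dx": 2.47,"dy": -1.71},
])

```text
$.motion[0]: bad value
```

Emit:
move_arm([
  {"dx": 2.47,"dy": -1.71},
  {"dx": 2.47,"dy": -1.71},
  {"dx": 2.47,"dy": -1.71},
  {"dx": 2.47,"dy": -1.71},
  {"dx": 2.47,"dy": -1.71},
])

```text
$.motion[0]: bad value
```

Emit:
move_arm([
  {"dz": 1,"wz": -7},
  {"dz": 1,"wz": -7},
  {"dz": 1,"wz": -7},
  {"dz": 1,"wz": -7},
  {"dz": 1,"wz": -7},
])

```text
$.motion[0]: bad value
```

Emit:
move_arm([
  {"dz": 1,"wz": -7},
  {"dz": 1,"wz": -7},
  {"dz": 1,"wz": -7},
  {"wz": -7},
  {"wz": -7},
])

```text
$.motion[0]: bad value
```

```bash
cat >> h.py <<'E'
def go(x,y,z,psi):
    """m, deg; prints cm in current tool frame, turn, and cm in final-turn frame"""
    s=arm.read_state();w,a,b,d=s["ee_rot"];p0=np.degrees(2*np.arctan2(b,a))%360
    D=(np.array([x,y,z])-s["position"])*100
    f=lambda p:(D[0]*np.cos(p)+D[1]*np.sin(p),D[0]*np.sin(p)-D[1]*np.cos(p))
    t=(p0-psi+90)%180-90
    print("t %.2f pos %s psi %.1f op %.3f f %s | cur dx %.2f dy %.2f | dz %.2f wz %.1f | after-turn dx %.2f dy %.2f"%((s["t"],s["position"].round(4),p0,s["opening"],s["ft_force"].round(2))+f(np.radians(p0))+(-D[2],t)+f(np.radians(p0-t))))
E
python3 - <<'E'
from h import *
go(.453,-.2945,.073,83.4)
c=arm.read_camera("wrist");np.savez("w0.npz",**c);print({k:v for k,v in c.items() if k not in("color","z_map")})
cv2.imwrite("pics/w0.png",c["color"])
E
```

```text
t 0.10 pos [ 0.1517 -0.6315  0.2475] psi 13.5 op 0.085 f [-0.29 -0.76  0.27] | cur dx 37.17 dy -25.72 | dz 17.45 wz -69.9 | after-turn dx 36.94 dy 26.06
{'fx': 309.70691628693146, 'fy': 309.70691628693146, 'cx': 325.1161051637217, 'cy': 206.87639378518756, 'hand_eye': array([[ 2.66142668e-04, -9.52670165e-01, -3.04005732e-01,
         7.87952175e-02],
       [ 9.99999933e-01,  3.29742152e-04, -1.57868276e-04,
        -5.23505493e-04],
       [ 2.50639901e-04, -3.04005670e-01,  9.52670189e-01,
        -1.26146947e-01],
       [ 0.00000000e+00,  0.00000000e+00,  0.00000000e+00,
         1.00000000e+00]])}
```

View pics/w0.png

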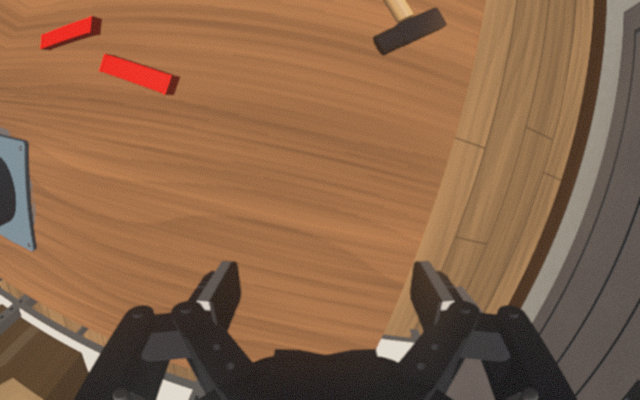

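The calls were refused because every row needs all seven keys. The wrist view from the start pose shows red decoys at (70,33) and (138,73), with the fingers at the bottom. I'll resend the moves with full rows.

Emit:
move_arm([
  {"dx": 2.47,"dy": -1.71,"dz": 0,"wx": 0,"wy": 0,"wz": 0,"gripper": 4},
  {"dx": 2.47,"dy": -1.71,"dz": 0,"wx": 0,"wy": 0,"wz": 0,"gripper": 4},
  {"dx": 2.47,"dy": -1.71,"dz": 0,"wx": 0,"wy": 0,"wz": 0,"gripper": 4},
  {"dx": 2.47,"dy": -1.71,"dz": 0,"wx": 0,"wy": 0,"wz": 0,"gripper": 4},
  {"dx": 2.47,"dy": -1.71,"dz": 0,"wx": 0,"wy": 0,"wz": 0,"gripper": 4},
], force=40)

```text
t: 0.57
position: [0.2526, -0.5187, 0.248]
ee_rot: [-0.0, 0.993, 0.118, -0.0]
ft_force: [-0.1, -0.1, 0.4]
opening: 0.0401
grip_force: 0.0
```

Emit:
move_arm([
  {"dx": 2.47,"dy": -1.71,"dz": 0,"wx": 0,"wy": 0,"wz": 0,"gripper": 4},
  {"dx": 2.47,"dy": -1.71,"dz": 0,"wx": 0,"wy": 0,"wz": 0,"gripper": 4},
  {"dx": 2.47,"dy": -1.71,"dz": 0,"wx": 0,"wy": 0,"wz": 0,"gripper": 4},
  {"dx": 2.47,"dy": -1.71,"dz": 0,"wx": 0,"wy": 0,"wz": 0,"gripper": 4},
  {"dx": 2.47,"dy": -1.71,"dz": 0,"wx": 0,"wy": 0,"wz": 0,"gripper": 4},
])

```text
t: 0.98
position: [0.3527, -0.4067, 0.2482]
ee_rot: [-0.0, 0.993, 0.118, -0.0]
ft_force: [0.7, -0.5, 0.4]
opening: 0.0401
grip_force: 0.0
```

Emit:
move_arm([
  {"dx": 2.47,"dy": -1.71,"dz": 0,"wx": 0,"wy": 0,"wz": 0,"gripper": 4},
  {"dx": 2.47,"dy": -1.71,"dz": 0,"wx": 0,"wy": 0,"wz": 0,"gripper": 4},
  {"dx": 2.47,"dy": -1.71,"dz": 0,"wx": 0,"wy": 0,"wz": 0,"gripper": 4},
  {"dx": 2.47,"dy": -1.71,"dz": 0,"wx": 0,"wy": 0,"wz": 0,"gripper": 4},
  {"dx": 2.47,"dy": -1.71,"dz": 0,"wx": 0,"wy": 0,"wz": 0,"gripper": 4},
])

```text
t: 1.4
position: [0.4528, -0.2948, 0.2482]
ee_rot: [-0.0, 0.993, 0.118, -0.0]
ft_force: [0.9, -0.5, -0.2]
opening: 0.0403
grip_force: 0.0
```

Emit:
move_arm([
  {"dx": 0,"dy": 0,"dz": 1,"wx": 0,"wy": 0,"wz": -7,"gripper": 4},
  {"dx": 0,"dy": 0,"dz": 1,"wx": 0,"wy": 0,"wz": -7,"gripper": 4},
  {"dx": 0,"dy": 0,"dz": 1,"wx": 0,"wy": 0,"wz": -7,"gripper": 4},
  {"dx": 0,"dy": 0,"dz": 1,"wx": 0,"wy": 0,"wz": -7,"gripper": 4},
  {"dx": 0,"dy": 0,"dz": 1,"wx": 0,"wy": 0,"wz": -7,"gripper": 4},
])

```text
t: 1.82
position: [0.452, -0.2959, 0.1976]
ee_rot: [-0.0, 0.91, 0.414, -0.0]
ft_force: [-0.1, 0.2, -1.1]
opening: 0.0399
grip_force: 0.0
```

Emit:
move_arm([
  {"dx": 0,"dy": 0,"dz": 1,"wx": 0,"wy": 0,"wz": -7,"gripper": 4},
  {"dx": 0,"dy": 0,"dz": 1,"wx": 0,"wy": 0,"wz": -7,"gripper": 4},
  {"dx": 0,"dy": 0,"dz": 1,"wx": 0,"wy": 0,"wz": -7,"gripper": 4},
  {"dx": 0,"dy": 0,"dz": 0,"wx": 0,"wy": 0,"wz": -7,"gripper": 4},
  {"dx": 0,"dy": 0,"dz": 0,"wx": 0,"wy": 0,"wz": -7,"gripper": 4},
])

```text
t: 2.23
position: [0.4515, -0.2957, 0.1673]
ee_rot: [-0.001, 0.744, 0.668, -0.0]
ft_force: [-0.2, 0.7, 0.4]
opening: 0.0401
grip_force: 0.0
```

```bash
python3 - <<'E'
from h import *
go(.453,-.2945,.073,83.4)
c=arm.read_camera("wrist");np.savez("w1.npz",**c)
cv2.imwrite("pics/w1.png",c["color"])
E
```

```text
t 2.23 pos [ 0.4515 -0.2957  0.1673] psi 83.9 op 0.040 f [-0.16  0.68  0.45] | cur dx 0.14 dy 0.14 | dz 9.43 wz 0.5 | after-turn dx 0.14 dy 0.14
```

View pics/w1.png

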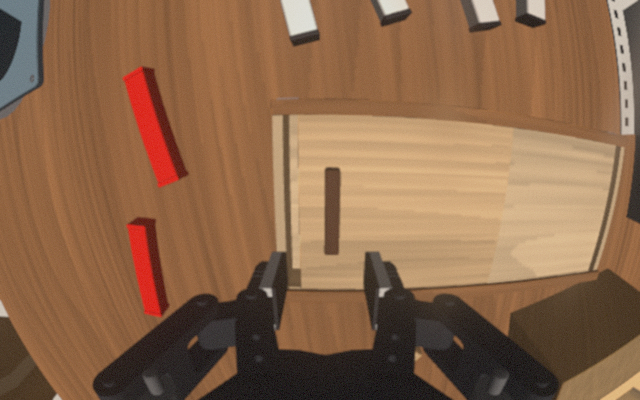

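The wrist view shows the pull at (332,210), centred between the fingers. I'll go down, grip it and slide it back.

Emit:
move_arm([
  {"dx": 0.3,"dy": 0.3,"dz": 2.4,"wx": 0,"wy": 0,"wz": 0.5,"gripper": 4},
  {"dx": 0,"dy": 0,"dz": 2.4,"wx": 0,"wy": 0,"wz": 0,"gripper": 4},
  {"dx": 0,"dy": 0,"dz": 2.4,"wx": 0,"wy": 0,"wz": 0,"gripper": 4},
  {"dx": 0,"dy": 0,"dz": 1.3,"wx": 0,"wy": 0,"wz": 0,"gripper": 4},
  {"dx": 0,"dy": 0,"dz": 0.8,"wx": 0,"wy": 0,"wz": 0,"gripper": 4},
])

```text
t: 2.7
position: [0.4545, -0.2929, 0.0736]
ee_rot: [-0.001, 0.749, 0.662, -0.0]
ft_force: [-0.2, -0.5, -0.2]
opening: 0.0401
grip_force: 0.0
```

Emit:
move_arm([
  {"dx": 0,"dy": 0,"dz": 0,"wx": 0,"wy": 0,"wz": 0,"gripper": 0.5},
  {"dx": 0,"dy": 0,"dz": 0,"wx": 0,"wy": 0,"wz": 0,"gripper": 0.5},
  {"dx": 0,"dy": 0,"dz": 0,"wx": 0,"wy": 0,"wz": 0,"gripper": 0.5},
  {"dx": 0,"dy": 0,"dz": 0,"wx": 0,"wy": 0,"wz": 0,"gripper": 0.5},
  {"dx": 0,"dy": 0,"dz": 0,"wx": 0,"wy": 0,"wz": 0,"gripper": 0.5},
], force=25)

```text
t: 3.12
position: [0.4562, -0.2937, 0.0762]
ee_rot: [0.001, 0.749, 0.663, 0.0]
ft_force: [1.0, 0.1, 0.1]
opening: 0.0113
grip_force: 29.1
```

Emit:
move_arm([
  {"dx": 0,"dy": 1.6,"dz": 0,"wx": 0,"wy": 0,"wz": 0,"gripper": 0.5},
  {"dx": 0,"dy": 1.6,"dz": 0,"wx": 0,"wy": 0,"wz": 0,"gripper": 0.5},
  {"dx": 0,"dy": 1.6,"dz": 0,"wx": 0,"wy": 0,"wz": 0,"gripper": 0.5},
  {"dx": 0,"dy": 1.6,"dz": 0,"wx": 0,"wy": 0,"wz": 0,"gripper": 0.5},
  {"dx": 0,"dy": 1.6,"dz": 0,"wx": 0,"wy": 0,"wz": 0,"gripper": 0.5},
])

```text
t: 3.53
position: [0.5352, -0.3029, 0.0762]
ee_rot: [-0.0, 0.749, 0.663, -0.0]
ft_force: [-2.7, 1.2, 3.9]
opening: 0.0111
grip_force: 29.5
```

Emit:
move_arm([
  {"dx": 0,"dy": 1.6,"dz": 0,"wx": 0,"wy": 0,"wz": 0,"gripper": 0.5},
  {"dx": 0,"dy": 1.6,"dz": 0,"wx": 0,"wy": 0,"wz": 0,"gripper": 0.5},
  {"dx": 0,"dy": 1.6,"dz": 0,"wx": 0,"wy": 0,"wz": 0,"gripper": 0.5},
  {"dx": 0,"dy": 1.6,"dz": 0,"wx": 0,"wy": 0,"wz": 0,"gripper": 0.5},
  {"dx": 0,"dy": 1.4,"dz": 0,"wx": 0,"wy": 0,"wz": 0,"gripper": 0.5},
])

```text
t: 3.95
position: [0.6131, -0.312, 0.0762]
ee_rot: [-0.0, 0.749, 0.663, 0.0]
ft_force: [-2.3, 2.7, 4.6]
opening: 0.0109
grip_force: 29.5
```

Emit:
move_arm([
  {"dx": 0,"dy": 0.2,"dz": 0,"wx": 0,"wy": 0,"wz": 0,"gripper": 0.5},
  {"dx": 0,"dy": 0.2,"dz": 0,"wx": 0,"wy": 0,"wz": 0,"gripper": 0.5},
  {"dx": 0,"dy": 0.2,"dz": 0,"wx": 0,"wy": 0,"wz": 0,"gripper": 0.5},
  {"dx": 0,"dy": 0.1,"dz": 0,"wx": 0,"wy": 0,"wz": 0,"gripper": 0.5},
  {"dx": 0,"dy": 0,"dz": 0,"wx": 0,"wy": 0,"wz": 0,"gripper": 0.5},
])

```text
t: 4.37
position: [0.6189, -0.3126, 0.0762]
ee_rot: [-0.0, 0.749, 0.663, 0.0]
ft_force: [-2.2, 3.6, 5.9]
opening: 0.0108
grip_force: 29.7
```

Emit:
move_arm([
  {"dx": 0,"dy": 0.2,"dz": 0,"wx": 0,"wy": 0,"wz": 0,"gripper": 0.5},
  {"dx": 0,"dy": 0.2,"dz": 0,"wx": 0,"wy": 0,"wz": 0,"gripper": 0.5},
  {"dx": 0,"dy": 0.1,"dz": 0,"wx": 0,"wy": 0,"wz": 0,"gripper": 0.5},
  {"dx": 0,"dy": 0,"dz": 0,"wx": 0,"wy": 0,"wz": 0,"gripper": 0.5},
  {"dx": 0,"dy": 0,"dz": 0,"wx": 0,"wy": 0,"wz": 0,"gripper": 0.5},
])

```text
t: 4.78
position: [0.6193, -0.3127, 0.0761]
ee_rot: [-0.004, 0.749, 0.663, -0.003]
ft_force: [-16.2, 6.6, 19.0]
opening: 0.0114
grip_force: 31.2
```

Emit:
move_arm([
  {"dx": 0,"dy": 0,"dz": 0,"wx": 0,"wy": 0,"wz": 0,"gripper": 4},
  {"dx": 0,"dy": 0,"dz": 0,"wx": 0,"wy": 0,"wz": 0,"gripper": 4},
  {"dx": 0,"dy": 0,"dz": -2,"wx": 0,"wy": 0,"wz": 0,"gripper": 4},
  {"dx": 0,"dy": 0,"dz": -3,"wx": 0,"wy": 0,"wz": 0,"gripper": 4},
  {"dx": 0,"dy": 0,"dz": -3,"wx": 0,"wy": 0,"wz": 0,"gripper": 4},
])

```text
t: 5.2
position: [0.6233, -0.3143, 0.1553]
ee_rot: [-0.001, 0.749, 0.663, -0.0]
ft_force: [0.3, -0.5, 0.9]
opening: 0.0401
grip_force: 0.0
```

```bash
python3 - <<'E'
from h import *
go(.438,-.090,.15,98.5)
c=arm.read_camera("wrist")
s=arm.read_state()
cv2.imwrite("pics/w2.png",c["color"]);np.savez("w2.npz",**c,pos=s["position"],rot=s["ee_rot"])
c=arm.read_camera("top");bars(c);cv2.imwrite("pics/t2.png",cv2.resize(c["color"][105:285,205:455],None,fx=3,fy=3));np.savez("t2.npz",**c)
E
```

```text
t 5.20 pos [ 0.6233 -0.3143  0.1553] psi 83.0 op 0.040 f [ 0.27 -0.51  0.9 ] | cur dx 20.00 dy -21.13 | dz 0.53 wz -15.5 | after-turn dx 24.92 dy -15.01
bar? xy mm 693 -68 size 110 27 yaw-from-y -9.2 ztop 24.4 px [344. 143.]
bar? xy mm 687 84 size 109 26 yaw-from-y -1.1 ztop 24.6 px [301. 144.]
bar? xy mm 610 -82 size 110 25 yaw-from-y 11.0 ztop 24.9 px [348. 165.]
bar? xy mm 604 76 size 109 25 yaw-from-y 14.7 ztop 24.7 px [304. 166.]
bar? xy mm 514 -78 size 110 25 yaw-from-y 16.3 ztop 24.6 px [347. 191.]
bar? xy mm 438 -90 size 111 25 yaw-from-y 8.2 ztop 24.3 px [351. 212.]
```

View pics/w2.png

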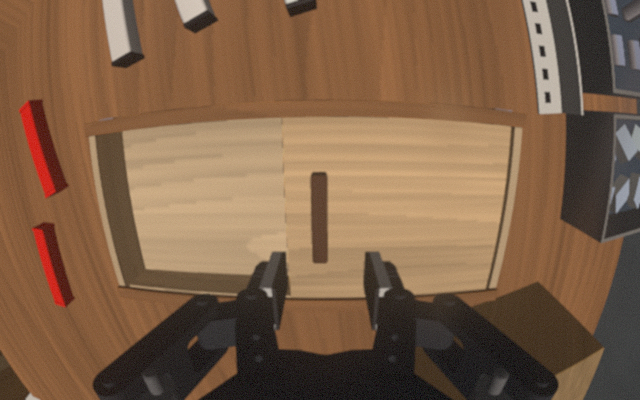

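The compartment is fully open: the cover is against its stop (16 N), and the pull is at (319,217), over the deck. Now the first bar, the nearest one at (0.438, -0.090).

Emit:
move_arm([
  {"dx": 0,"dy": 0,"dz": 0,"wx": 0,"wy": 0,"wz": -5.2,"gripper": 5},
  {"dx": 0,"dy": 0,"dz": 0,"wx": 0,"wy": 0,"wz": -5.2,"gripper": 5},
  {"dx": 0,"dy": 0,"dz": 0,"wx": 0,"wy": 0,"wz": -5.1,"gripper": 5},
  {"dx": 2.5,"dy": -1.5,"dz": 0,"wx": 0,"wy": 0,"wz": 0,"gripper": 5},
  {"dx": 2.5,"dy": -1.5,"dz": 0,"wx": 0,"wy": 0,"wz": 0,"gripper": 5},
], force=80)

```text
t: 5.72
position: [0.5866, -0.2702, 0.1545]
ee_rot: [0.0, 0.654, 0.757, 0.0]
ft_force: [0.4, 0.9, -0.6]
opening: 0.0503
grip_force: 0.0
```

Emit:
move_arm([
  {"dx": 2.5,"dy": -1.5,"dz": 0,"wx": 0,"wy": 0,"wz": 0,"gripper": 5},
  {"dx": 2.5,"dy": -1.5,"dz": 0,"wx": 0,"wy": 0,"wz": 0,"gripper": 5},
  {"dx": 2.5,"dy": -1.5,"dz": 0,"wx": 0,"wy": 0,"wz": 0,"gripper": 5},
  {"dx": 2.5,"dy": -1.5,"dz": 0,"wx": 0,"wy": 0,"wz": 0,"gripper": 5},
  {"dx": 2.5,"dy": -1.5,"dz": 0,"wx": 0,"wy": 0,"wz": 0,"gripper": 5},
])

```text
t: 6.13
position: [0.4933, -0.156, 0.1551]
ee_rot: [0.0, 0.653, 0.757, 0.0]
ft_force: [0.3, 0.8, 0.0]
opening: 0.0499
grip_force: 0.0
```

Emit:
move_arm([
  {"dx": 2.5,"dy": -1.5,"dz": 0,"wx": 0,"wy": 0,"wz": 0,"gripper": 5},
  {"dx": 2.5,"dy": -1.5,"dz": 0,"wx": 0,"wy": 0,"wz": 0,"gripper": 5},
  {"dx": 2.5,"dy": -1.5,"dz": 0,"wx": 0,"wy": 0,"wz": 0,"gripper": 5},
  {"dx": 0,"dy": 0,"dz": 1.5,"wx": 0,"wy": 0,"wz": 0,"gripper": 5},
  {"dx": 0,"dy": 0,"dz": 1.5,"wx": 0,"wy": 0,"wz": 0,"gripper": 5},
])

```text
t: 6.55
position: [0.4385, -0.0882, 0.1256]
ee_rot: [0.001, 0.652, 0.758, 0.0]
ft_force: [-0.3, -0.1, -0.5]
opening: 0.0496
grip_force: 0.0
```

```bash
python3 - <<'E'
from h import *
go(.438,-.090,.024,98.4)
c=arm.read_camera("wrist")
cv2.imwrite("pics/w3.png",c["color"])
E
```

```text
t 6.55 pos [ 0.4385 -0.0882  0.1256] psi 98.6 op 0.050 f [-0.3  -0.13 -0.48] | cur dx -0.17 dy -0.08 | dz 10.16 wz 0.2 | after-turn dx -0.17 dy -0.08
```

View pics/w3.png

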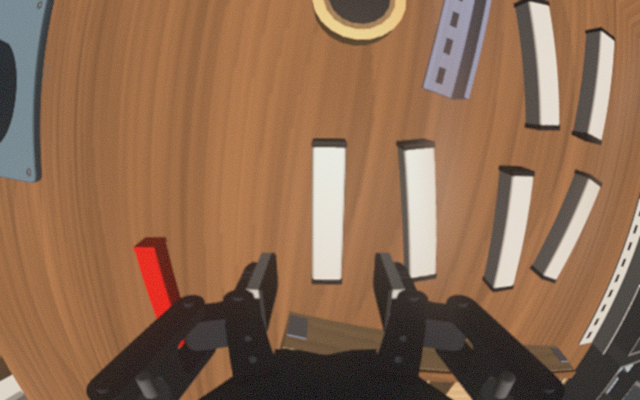

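The bar at (328,210) is centred and aligned between the fingers. I'll go down, grip and lift.

Emit:
move_arm([
  {"dx": 0,"dy": 0,"dz": 3,"wx": 0,"wy": 0,"wz": 0,"gripper": 5},
  {"dx": 0,"dy": 0,"dz": 3,"wx": 0,"wy": 0,"wz": 0,"gripper": 5},
  {"dx": 0,"dy": 0,"dz": 2,"wx": 0,"wy": 0,"wz": 0,"gripper": 5},
  {"dx": 0,"dy": 0,"dz": 1.4,"wx": 0,"wy": 0,"wz": 0,"gripper": 5},
  {"dx": 0,"dy": 0,"dz": 0.8,"wx": 0,"wy": 0,"wz": 0,"gripper": 5},
])

```text
t: 7.02
position: [0.4381, -0.0892, 0.0218]
ee_rot: [-0.001, 0.653, 0.757, -0.0]
ft_force: [-0.4, -0.1, 0.3]
opening: 0.0498
grip_force: 0.0
```

Emit:
move_arm([
  {"dx": 0,"dy": 0,"dz": 0,"wx": 0,"wy": 0,"wz": 0,"gripper": 1.5},
  {"dx": 0,"dy": 0,"dz": 0,"wx": 0,"wy": 0,"wz": 0,"gripper": 1.5},
  {"dx": 0,"dy": 0,"dz": 0,"wx": 0,"wy": 0,"wz": 0,"gripper": 1.5},
  {"dx": 0,"dy": 0,"dz": 0,"wx": 0,"wy": 0,"wz": 0,"gripper": 1.5},
  {"dx": 0,"dy": 0,"dz": 0,"wx": 0,"wy": 0,"wz": 0,"gripper": 1.5},
])

```text
t: 7.43
position: [0.4395, -0.0892, 0.0241]
ee_rot: [0.001, 0.653, 0.758, 0.0]
ft_force: [-0.1, 1.0, 4.0]
opening: 0.0234
grip_force: 80.0
```

Emit:
move_arm([
  {"dx": 0,"dy": 0,"dz": -2,"wx": 0,"wy": 0,"wz": 0,"gripper": 1.5},
  {"dx": 0,"dy": 0,"dz": -3,"wx": 0,"wy": 0,"wz": 0,"gripper": 1.5},
  {"dx": 0,"dy": 0,"dz": -3,"wx": 0,"wy": 0,"wz": 0,"gripper": 1.5},
  {"dx": 0,"dy": 0,"dz": -3,"wx": 0,"wy": 0,"wz": 0,"gripper": 1.5},
  {"dx": 0,"dy": 0,"dz": -2,"wx": 0,"wy": 0,"wz": 0,"gripper": 1.5},
])

```text
t: 7.85
position: [0.4388, -0.0892, 0.1556]
ee_rot: [0.001, 0.653, 0.758, 0.0]
ft_force: [0.4, -1.0, -7.4]
opening: 0.0235
grip_force: 80.9
```

Emit:
move_arm([
  {"dx": 0,"dy": 0,"dz": 0,"wx": 0,"wy": 0,"wz": 0,"gripper": 1.5},
  {"dx": 0,"dy": 0,"dz": 0,"wx": 0,"wy": 0,"wz": 0,"gripper": 1.5},
  {"dx": 0,"dy": 0,"dz": 0,"wx": 0,"wy": 0,"wz": 0,"gripper": 1.5},
  {"dx": 0,"dy": 0,"dz": 0,"wx": 0,"wy": 0,"wz": 0,"gripper": 1.5},
  {"dx": 0,"dy": 0,"dz": 0,"wx": 0,"wy": 0,"wz": 0,"gripper": 1.5},
])

```text
t: 8.27
position: [0.4377, -0.0888, 0.1518]
ee_rot: [-0.001, 0.653, 0.758, -0.001]
ft_force: [0.5, 0.8, -6.4]
opening: 0.0233
grip_force: 80.8
```

```bash
cat >> h.py <<'E'
def case(i,z=.15):
    d=np.array([.9933,-.1154]);p=np.array([.507,-.300])+d*[-.05,0,.05][i];go(p[0],p[1],z,83.4)
def bin_(i,z=.15):
    a=np.radians(4.5);p=np.array([.518,.299])+np.array([np.cos(a),np.sin(a)])*[-.055,0,.055][i];go(p[0],p[1],z,94.5)
E
python3 - <<'E'
from h import *
case(0);bin_(0)
c=dict(np.load("top0.npz"));W=world(c);z=W[...,2]
# bin inner floor
s=(slice(145,230),slice(205,280));P=W[s][(z[s]>.001)&(z[s]<.02)&(c["color"][s].astype(int).max(2)-c["color"][s].min(2)<25)]
print(len(P),cv2.minAreaRect((P[:,:2]*1000).astype(np.float32)),P[:,2].mean())
E
```

```text
t 8.27 pos [ 0.4377 -0.0888  0.1518] psi 98.5 op 0.023 f [ 0.54  0.81 -6.37] | cur dx -20.61 dy -1.10 | dz 0.18 wz 15.1 | after-turn dx -20.18 dy 4.31
t 8.27 pos [ 0.4377 -0.0888  0.1518] psi 98.5 op 0.023 f [ 0.54  0.81 -6.37] | cur dx 37.55 dy 8.21 | dz 0.18 wz 4.0 | after-turn dx 38.03 dy 5.55
2013 ((526.9925537109375, 305.910888671875), (238.37234497070312, 184.68165588378906), 4.886256217956543) 0.005393895596266876
```

It weighs 6.4 N, so it is solid and goes to case slot 0.

Emit:
move_arm([
  {"dx": 0,"dy": 0,"dz": 0,"wx": 0,"wy": 0,"wz": 5,"gripper": 1.5},
  {"dx": 0,"dy": 0,"dz": 0,"wx": 0,"wy": 0,"wz": 5,"gripper": 1.5},
  {"dx": 0,"dy": 0,"dz": 0,"wx": 0,"wy": 0,"wz": 5.1,"gripper": 1.5},
  {"dx": -1,"dy": 0.2,"dz": 0,"wx": 0,"wy": 0,"wz": 0,"gripper": 1.5},
  {"dx": -1.7,"dy": 0.4,"dz": 0,"wx": 0,"wy": 0,"wz": 0,"gripper": 1.5},
])

```text
t: 8.68
position: [0.4412, -0.1152, 0.1525]
ee_rot: [-0.001, 0.745, 0.668, -0.0]
ft_force: [0.2, -0.6, -7.2]
opening: 0.0229
grip_force: 80.7
```

Emit:
move_arm([
  {"dx": -2.5,"dy": 0.5,"dz": 0,"wx": 0,"wy": 0,"wz": 0,"gripper": 1.5},
  {"dx": -2.5,"dy": 0.5,"dz": 0,"wx": 0,"wy": 0,"wz": 0,"gripper": 1.5},
  {"dx": -2.5,"dy": 0.5,"dz": 0,"wx": 0,"wy": 0,"wz": 0,"gripper": 1.5},
  {"dx": -2.5,"dy": 0.5,"dz": 0,"wx": 0,"wy": 0,"wz": 0,"gripper": 1.5},
  {"dx": -2.5,"dy": 0.5,"dz": 0,"wx": 0,"wy": 0,"wz": 0,"gripper": 1.5},
])

```text
t: 9.1
position: [0.4514, -0.2455, 0.1523]
ee_rot: [-0.001, 0.746, 0.666, -0.0]
ft_force: [-0.2, -0.3, -5.9]
opening: 0.0229
grip_force: 80.8
```

Emit:
move_arm([
  {"dx": -2.5,"dy": 0.6,"dz": 0,"wx": 0,"wy": 0,"wz": 0,"gripper": 1.5},
  {"dx": -2,"dy": 0.6,"dz": 0,"wx": 0,"wy": 0,"wz": 0,"gripper": 1.5},
  {"dx": -0.5,"dy": 0,"dz": 0,"wx": 0,"wy": 0,"wz": 0,"gripper": 1.5},
  {"dx": 0,"dy": 0,"dz": 0,"wx": 0,"wy": 0,"wz": 0,"gripper": 1.5},
  {"dx": 0,"dy": 0,"dz": 0,"wx": 0,"wy": 0,"wz": 0,"gripper": 1.5},
])

```text
t: 9.52
position: [0.4576, -0.2942, 0.1523]
ee_rot: [-0.001, 0.746, 0.666, -0.0]
ft_force: [0.6, 0.2, -6.0]
opening: 0.0229
grip_force: 80.8
```

```bash
python3 - <<'E'
from h import *
case(0,.034)
c=arm.read_camera("wrist")
cv2.imwrite("pics/w4.png",c["color"])
E
```

```text
t 9.52 pos [ 0.4576 -0.2942  0.1523] psi 83.5 op 0.023 f [ 0.61  0.23 -6.04] | cur dx -0.01 dy -0.03 | dz 11.83 wz 0.1 | after-turn dx -0.01 dy -0.03
```

View pics/w4.png

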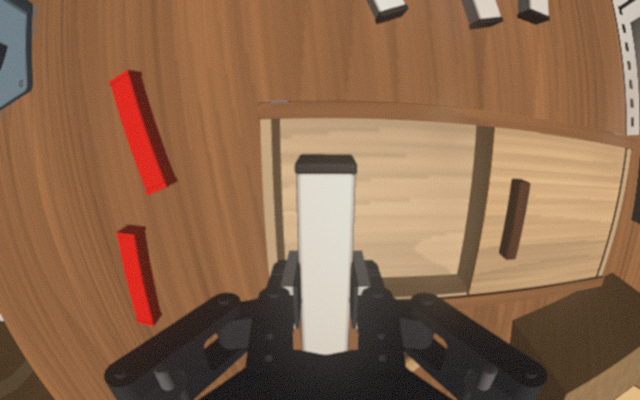

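The bar is held squarely, in line with the case and over the open compartment. I'll lower it, release, and retreat.

Emit:
move_arm([
  {"dx": 0,"dy": 0,"dz": 3,"wx": 0,"wy": 0,"wz": 0,"gripper": 1.5},
  {"dx": 0,"dy": 0,"dz": 3,"wx": 0,"wy": 0,"wz": 0,"gripper": 1.5},
  {"dx": 0,"dy": 0,"dz": 3,"wx": 0,"wy": 0,"wz": 0,"gripper": 1.5},
  {"dx": 0,"dy": 0,"dz": 1.6,"wx": 0,"wy": 0,"wz": 0,"gripper": 1.5},
  {"dx": 0,"dy": 0,"dz": 0.9,"wx": 0,"wy": 0,"wz": 0,"gripper": 1.5},
])

```text
t: 9.98
position: [0.457, -0.2922, 0.0359]
ee_rot: [-0.002, 0.746, 0.666, -0.0]
ft_force: [0.2, -0.7, -6.5]
opening: 0.0231
grip_force: 80.6
```

Emit:
move_arm([
  {"dx": 0,"dy": 0,"dz": 0.2,"wx": 0,"wy": 0,"wz": 0,"gripper": 1.5},
  {"dx": 0,"dy": 0,"dz": 0,"wx": 0,"wy": 0,"wz": 0,"gripper": 4.2},
  {"dx": 0,"dy": 0,"dz": 0,"wx": 0,"wy": 0,"wz": 0,"gripper": 4.2},
  {"dx": 0,"dy": 0,"dz": 0,"wx": 0,"wy": 0,"wz": 0,"gripper": 4.2},
  {"dx": 0,"dy": 0,"dz": 0,"wx": 0,"wy": 0,"wz": 0,"gripper": 4.2},
])

```text
t: 10.4
position: [0.4598, -0.2954, 0.038]
ee_rot: [0.002, 0.747, 0.665, 0.001]
ft_force: [0.5, -0.2, -0.8]
opening: 0.0418
grip_force: 0.0
```

Emit:
move_arm([
  {"dx": 0,"dy": 0,"dz": -3,"wx": 0,"wy": 0,"wz": 0,"gripper": 4.2},
  {"dx": 0,"dy": 0,"dz": -3,"wx": 0,"wy": 0,"wz": 0,"gripper": 4.2},
  {"dx": 0,"dy": 0,"dz": -3,"wx": 0,"wy": 0,"wz": 0,"gripper": 4.2},
  {"dx": 0,"dy": 0,"dz": -3,"wx": 0,"wy": 0,"wz": 0,"gripper": 4.2},
  {"dx": 0,"dy": 0,"dz": 0,"wx": 0,"wy": 0,"wz": 0,"gripper": 5},
])

```text
t: 10.82
position: [0.4621, -0.2966, 0.1629]
ee_rot: [0.005, 0.747, 0.665, 0.002]
ft_force: [1.2, -0.5, 0.6]
opening: 0.0497
grip_force: 0.0
```

```bash
python3 - <<'E'
from h import *
go(.514,-.078,.024,106.2)
c=arm.read_camera("top");bars(c)
E
```

```text
t 10.82 pos [ 0.4621 -0.2966  0.1629] psi 83.4 op 0.050 f [ 1.16 -0.48  0.59] | cur dx 22.31 dy 2.64 | dz 13.89 wz -22.8 | after-turn dx 19.54 dy 11.08
bar? xy mm 692 -69 size 110 25 yaw-from-y -10.5 ztop 24.2 px [344. 143.]
bar? xy mm 686 85 size 110 25 yaw-from-y -3.2 ztop 24.4 px [301. 144.]
bar? xy mm 610 -82 size 110 26 yaw-from-y 11.3 ztop 23.8 px [348. 165.]
bar? xy mm 604 76 size 110 25 yaw-from-y 14.4 ztop 24.7 px [304. 166.]
bar? xy mm 514 -78 size 110 25 yaw-from-y 15.8 ztop 24.5 px [347. 191.]
bar? xy mm 457 -275 size 71 25 yaw-from-y -5.9 ztop 33.0 px [404. 206.]
```

Emit:
move_arm([
  {"dx": 0,"dy": 0,"dz": 0,"wx": 0,"wy": 0,"wz": -5.7,"gripper": 5},
  {"dx": 0,"dy": 0,"dz": 0,"wx": 0,"wy": 0,"wz": -5.7,"gripper": 5},
  {"dx": 0,"dy": 0,"dz": 0,"wx": 0,"wy": 0,"wz": -5.7,"gripper": 5},
  {"dx": 0,"dy": 0,"dz": 0,"wx": 0,"wy": 0,"wz": -5.7,"gripper": 5},
  {"dx": 2.44,"dy": 1.38,"dz": 0,"wx": 0,"wy": 0,"wz": 0,"gripper": 5},
])

```text
t: 11.28
position: [0.4627, -0.273, 0.1555]
ee_rot: [0.0, 0.601, 0.799, -0.002]
ft_force: [-0.2, -1.1, 0.3]
opening: 0.0499
grip_force: 0.0
```

Emit:
move_arm([
  {"dx": 2.44,"dy": 1.38,"dz": 0,"wx": 0,"wy": 0,"wz": 0,"gripper": 5},
  {"dx": 2.44,"dy": 1.38,"dz": 0,"wx": 0,"wy": 0,"wz": 0,"gripper": 5},
  {"dx": 2.44,"dy": 1.38,"dz": 0,"wx": 0,"wy": 0,"wz": 0,"gripper": 5},
  {"dx": 2.44,"dy": 1.38,"dz": 0,"wx": 0,"wy": 0,"wz": 0,"gripper": 5},
  {"dx": 2.44,"dy": 1.38,"dz": 0,"wx": 0,"wy": 0,"wz": 0,"gripper": 5},
])

```text
t: 11.7
position: [0.4968, -0.1297, 0.1559]
ee_rot: [-0.0, 0.6, 0.8, -0.0]
ft_force: [0.1, -0.1, 0.0]
opening: 0.05
grip_force: 0.0
```

Emit:
move_arm([
  {"dx": 2.44,"dy": 1.38,"dz": 0,"wx": 0,"wy": 0,"wz": 0,"gripper": 5},
  {"dx": 2.44,"dy": 1.38,"dz": 0,"wx": 0,"wy": 0,"wz": 0,"gripper": 5},
  {"dx": 0,"dy": 0,"dz": 3,"wx": 0,"wy": 0,"wz": 0,"gripper": 5},
  {"dx": 0,"dy": 0,"dz": 3,"wx": 0,"wy": 0,"wz": 0,"gripper": 5},
  {"dx": 0,"dy": 0,"dz": 2,"wx": 0,"wy": 0,"wz": 0,"gripper": 5},
])

```text
t: 12.12
position: [0.5088, -0.0757, 0.074]
ee_rot: [-0.001, 0.6, 0.8, -0.0]
ft_force: [0.1, -0.1, 0.1]
opening: 0.0503
grip_force: 0.0
```

```bash
python3 - <<'E'
from h import *
go(.514,-.078,.024,106)
E
```

```text
t 12.12 pos [ 0.5088 -0.0757  0.074 ] psi 106.3 op 0.050 f [ 0.05 -0.11  0.08] | cur dx -0.36 dy 0.44 | dz 5.00 wz 0.3 | after-turn dx -0.36 dy 0.44
```

Emit:
move_arm([
  {"dx": -0.3,"dy": 0.4,"dz": 0.5,"wx": 0,"wy": 0,"wz": 0.3,"gripper": 5},
  {"dx": 0,"dy": 0,"dz": 2,"wx": 0,"wy": 0,"wz": 0,"gripper": 5},
  {"dx": 0,"dy": 0,"dz": 1.5,"wx": 0,"wy": 0,"wz": 0,"gripper": 5},
  {"dx": 0,"dy": 0,"dz": 0.9,"wx": 0,"wy": 0,"wz": 0,"gripper": 5},
  {"dx": 0,"dy": 0,"dz": 0,"wx": 0,"wy": 0,"wz": 0,"gripper": 1.5},
])

```text
t: 12.53
position: [0.5139, -0.0782, 0.0262]
ee_rot: [-0.001, 0.603, 0.798, -0.001]
ft_force: [-1.0, -0.4, 1.1]
opening: 0.0392
grip_force: 0.0
```

Emit:
move_arm([
  {"dx": 0,"dy": 0,"dz": 0,"wx": 0,"wy": 0,"wz": 0,"gripper": 1.5},
  {"dx": 0,"dy": 0,"dz": 0,"wx": 0,"wy": 0,"wz": 0,"gripper": 1.5},
  {"dx": 0,"dy": 0,"dz": 0,"wx": 0,"wy": 0,"wz": 0,"gripper": 1.5},
  {"dx": 0,"dy": 0,"dz": 0,"wx": 0,"wy": 0,"wz": 0,"gripper": 1.5},
  {"dx": 0,"dy": 0,"dz": -2,"wx": 0,"wy": 0,"wz": 0,"gripper": 1.5},
])

```text
t: 12.95
position: [0.5127, -0.078, 0.0456]
ee_rot: [-0.002, 0.602, 0.798, -0.001]
ft_force: [-0.8, 0.8, -0.5]
opening: 0.0227
grip_force: 78.9
```

Emit:
move_arm([
  {"dx": 0,"dy": 0,"dz": -3,"wx": 0,"wy": 0,"wz": 0,"gripper": 1.5},
  {"dx": 0,"dy": 0,"dz": -3,"wx": 0,"wy": 0,"wz": 0,"gripper": 1.5},
  {"dx": 0,"dy": 0,"dz": -3,"wx": 0,"wy": 0,"wz": 0,"gripper": 1.5},
  {"dx": 0,"dy": 0,"dz": -2,"wx": 0,"wy": 0,"wz": 0,"gripper": 1.5},
  {"dx": 0,"dy": 0,"dz": 0,"wx": 0,"wy": 0,"wz": 0,"gripper": 1.5},
])

```text
t: 13.37
position: [0.5174, -0.0783, 0.1618]
ee_rot: [0.003, 0.603, 0.798, 0.002]
ft_force: [0.7, 0.6, -2.1]
opening: 0.0231
grip_force: 79.0
```

Emit:
move_arm([
  {"dx": 0,"dy": 0,"dz": 0,"wx": 0,"wy": 0,"wz": 0,"gripper": 1.5},
  {"dx": 0,"dy": 0,"dz": 0,"wx": 0,"wy": 0,"wz": 0,"gripper": 1.5},
  {"dx": 0,"dy": 0,"dz": 0,"wx": 0,"wy": 0,"wz": 0,"gripper": 1.5},
  {"dx": 0,"dy": 0,"dz": 0,"wx": 0,"wy": 0,"wz": 0,"gripper": 1.5},
  {"dx": 0,"dy": 0,"dz": 0,"wx": 0,"wy": 0,"wz": 0,"gripper": 1.5},
])

```text
t: 13.78
position: [0.514, -0.078, 0.1563]
ee_rot: [-0.001, 0.602, 0.798, -0.0]
ft_force: [0.1, -0.6, -1.3]
opening: 0.0227
grip_force: 79.0
```

```bash
python3 - <<'E'
from h import *
case(1,.034);bin_(0,.034)
c=arm.read_camera("top");bars(c)
E
```

```text
t 13.78 pos [ 0.514  -0.078   0.1563] psi 105.9 op 0.023 f [ 0.08 -0.58 -1.29] | cur dx -21.16 dy -6.76 | dz 12.23 wz 22.5 | after-turn dx -22.13 dy 1.86
t 13.78 pos [ 0.514  -0.078   0.1563] psi 105.9 op 0.023 f [ 0.08 -0.58 -1.29] | cur dx 37.23 dy 5.34 | dz 12.23 wz 11.4 | after-turn dx 37.55 dy -2.14
bar? xy mm 688 84 size 109 26 yaw-from-y -0.4 ztop 24.3 px [301. 144.]
bar? xy mm 604 76 size 110 26 yaw-from-y 12.9 ztop 24.4 px [304. 166.]
bar? xy mm 456 -311 size 78 31 yaw-from-y -6.9 ztop 32.9 px [415. 207.]
```

It weighs 1.3 N, so it is hollow and goes to the bin.

Emit:
move_arm([
  {"dx": 0,"dy": 0,"dz": 0,"wx": 0,"wy": 0,"wz": 5.7,"gripper": 1.5},
  {"dx": 0,"dy": 0,"dz": 0,"wx": 0,"wy": 0,"wz": 5.7,"gripper": 1.5},
  {"dx": 2,"dy": -0.2,"dz": 0,"wx": 0,"wy": 0,"wz": 0,"gripper": 1.5},
  {"dx": 3.2,"dy": -0.2,"dz": 0,"wx": 0,"wy": 0,"wz": 0,"gripper": 1.5},
  {"dx": 3.2,"dy": -0.2,"dz": 0,"wx": 0,"wy": 0,"wz": 0,"gripper": 1.5},
])

```text
t: 14.25
position: [0.5018, 0.0052, 0.1569]
ee_rot: [-0.0, 0.68, 0.733, -0.0]
ft_force: [0.7, 0.5, -2.1]
opening: 0.0228
grip_force: 79.0
```

Emit:
move_arm([
  {"dx": 3.2,"dy": -0.2,"dz": 0,"wx": 0,"wy": 0,"wz": 0,"gripper": 1.5},
  {"dx": 3.2,"dy": -0.2,"dz": 0,"wx": 0,"wy": 0,"wz": 0,"gripper": 1.5},
  {"dx": 3.2,"dy": -0.2,"dz": 0,"wx": 0,"wy": 0,"wz": 0,"gripper": 1.5},
  {"dx": 3.2,"dy": -0.2,"dz": 0,"wx": 0,"wy": 0,"wz": 0,"gripper": 1.5},
  {"dx": 3.2,"dy": -0.2,"dz": 0,"wx": 0,"wy": 0,"wz": 0,"gripper": 1.5},
])

```text
t: 14.67
position: [0.4789, 0.1653, 0.157]
ee_rot: [-0.0, 0.679, 0.734, -0.0]
ft_force: [0.3, -0.3, -1.4]
opening: 0.0229
grip_force: 79.0
```

Emit:
move_arm([
  {"dx": 3.2,"dy": -0.2,"dz": 0,"wx": 0,"wy": 0,"wz": 0,"gripper": 1.5},
  {"dx": 3.2,"dy": -0.2,"dz": 0,"wx": 0,"wy": 0,"wz": 0,"gripper": 1.5},
  {"dx": 2.4,"dy": -0.1,"dz": 0,"wx": 0,"wy": 0,"wz": 0,"gripper": 1.5},
  {"dx": 1,"dy": 0,"dz": 0,"wx": 0,"wy": 0,"wz": 0,"gripper": 1.5},
  {"dx": 0,"dy": 0,"dz": 0,"wx": 0,"wy": 0,"wz": 0,"gripper": 1.5},
])

```text
t: 15.08
position: [0.4658, 0.2642, 0.1572]
ee_rot: [-0.001, 0.677, 0.736, 0.001]
ft_force: [0.2, 0.1, -1.9]
opening: 0.0231
grip_force: 79.0
```

```bash
python3 - <<'E'
from h import *
bin_(0,.030)
c=arm.read_camera("wrist")
cv2.imwrite("pics/w5.png",c["color"])
c=arm.read_camera("top");bars(c)
E
```

```text
t 15.08 pos [0.4658 0.2642 0.1572] psi 94.8 op 0.023 f [ 0.22  0.13 -1.85] | cur dx 3.06 dy -0.01 | dz 12.72 wz 0.3 | after-turn dx 3.06 dy -0.03
bar? xy mm 692 -68 size 110 26 yaw-from-y -10.1 ztop 24.4 px [344. 143.]
bar? xy mm 687 84 size 110 26 yaw-from-y -1.7 ztop 24.4 px [301. 144.]
bar? xy mm 611 -82 size 110 26 yaw-from-y 11.1 ztop 24.6 px [348. 165.]
bar? xy mm 605 76 size 110 25 yaw-from-y 14.4 ztop 24.9 px [304. 166.]
bar? xy mm 458 -295 size 109 30 yaw-from-y -6.1 ztop 32.8 px [409. 207.]
```

View pics/w5.png

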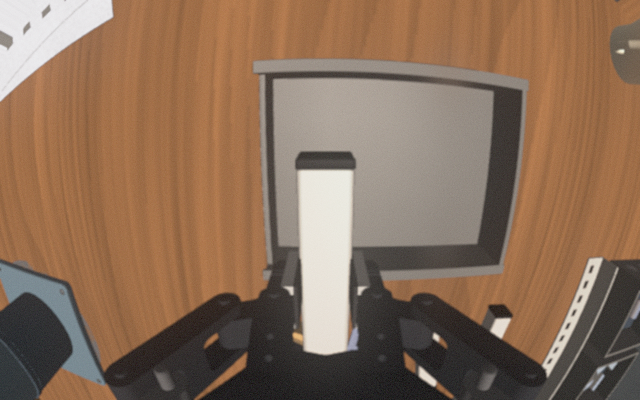

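The bin is at (385,165), and its centre is 3 cm further along the tool's x axis, as planned. I'll finish the approach and lower the bar.

Emit:
move_arm([
  {"dx": 1.5,"dy": 0.3,"dz": 0,"wx": 0,"wy": 0,"wz": 0.3,"gripper": 1.5},
  {"dx": 1.5,"dy": 0,"dz": 0,"wx": 0,"wy": 0,"wz": 0,"gripper": 1.5},
  {"dx": 0,"dy": 0,"dz": 3,"wx": 0,"wy": 0,"wz": 0,"gripper": 1.5},
  {"dx": 0,"dy": 0,"dz": 3,"wx": 0,"wy": 0,"wz": 0,"gripper": 1.5},
  {"dx": 0,"dy": 0,"dz": 3,"wx": 0,"wy": 0,"wz": 0,"gripper": 1.5},
])

```text
t: 15.6
position: [0.4688, 0.2888, 0.0664]
ee_rot: [0.001, 0.682, 0.732, 0.0]
ft_force: [0.5, -0.3, -1.2]
opening: 0.023
grip_force: 79.0
```

Emit:
move_arm([
  {"dx": 0,"dy": 0,"dz": 2,"wx": 0,"wy": 0,"wz": 0,"gripper": 1.5},
  {"dx": 0,"dy": 0,"dz": 1.2,"wx": 0,"wy": 0,"wz": 0,"gripper": 1.5},
  {"dx": 0,"dy": 0,"dz": 0.5,"wx": 0,"wy": 0,"wz": 0,"gripper": 1.5},
  {"dx": 0,"dy": 0,"dz": 0,"wx": 0,"wy": 0,"wz": 0,"gripper": 1.5},
  {"dx": 0,"dy": 0,"dz": 0,"wx": 0,"wy": 0,"wz": 0,"gripper": 1.5},
])

```text
t: 16.02
position: [0.4682, 0.2889, 0.0312]
ee_rot: [0.001, 0.682, 0.732, -0.001]
ft_force: [-2.9, -3.4, 5.9]
opening: 0.0227
grip_force: 82.7
```

Emit:
move_arm([
  {"dx": 0,"dy": 0,"dz": 0,"wx": 0,"wy": 0,"wz": 0,"gripper": 4.2},
  {"dx": 0,"dy": 0,"dz": 0,"wx": 0,"wy": 0,"wz": 0,"gripper": 4.2},
  {"dx": 0,"dy": 0,"dz": 0,"wx": 0,"wy": 0,"wz": 0,"gripper": 4.2},
  {"dx": 0,"dy": 0,"dz": 0,"wx": 0,"wy": 0,"wz": 0,"gripper": 4.2},
  {"dx": 0,"dy": 0,"dz": -2,"wx": 0,"wy": 0,"wz": 0,"gripper": 4.2},
])

```text
t: 16.43
position: [0.4658, 0.2897, 0.0479]
ee_rot: [-0.001, 0.681, 0.733, -0.003]
ft_force: [-0.6, -0.6, -0.1]
opening: 0.0423
grip_force: 0.0
```

Emit:
move_arm([
  {"dx": 0,"dy": 0,"dz": -3,"wx": 0,"wy": 0,"wz": 0,"gripper": 4.2},
  {"dx": 0,"dy": 0,"dz": -3,"wx": 0,"wy": 0,"wz": 0,"gripper": 4.2},
  {"dx": 0,"dy": 0,"dz": -3,"wx": 0,"wy": 0,"wz": 0,"gripper": 4.2},
  {"dx": 0,"dy": 0,"dz": -2,"wx": 0,"wy": 0,"wz": 0,"gripper": 5},
  {"dx": 0,"dy": 0,"dz": 0,"wx": 0,"wy": 0,"wz": 0,"gripper": 5},
])

```text
t: 16.85
position: [0.4698, 0.293, 0.1646]
ee_rot: [0.001, 0.681, 0.733, 0.004]
ft_force: [0.2, 0.0, -0.0]
opening: 0.05
grip_force: 0.0
```

```bash
python3 - <<'E'
from h import *
go(.604,.0765,.024,104.5)
c=arm.read_camera("top");bars(c)
E
```

```text
t 16.85 pos [0.4698 0.293  0.1646] psi 94.2 op 0.050 f [ 0.17  0.   -0.04] | cur dx -22.58 dy 11.80 | dz 14.06 wz -10.3 | after-turn dx -24.33 dy 7.57
bar? xy mm 691 -68 size 110 26 yaw-from-y -11.2 ztop 24.2 px [344. 143.]
bar? xy mm 687 84 size 109 26 yaw-from-y -1.0 ztop 24.7 px [301. 144.]
bar? xy mm 610 -82 size 111 26 yaw-from-y 10.2 ztop 24.5 px [348. 165.]
bar? xy mm 604 76 size 109 25 yaw-from-y 14.9 ztop 24.9 px [304. 166.]
bar? xy mm 457 -295 size 110 30 yaw-from-y -6.3 ztop 32.9 px [409. 207.]
```

Emit:
move_arm([
  {"dx": 0,"dy": 0,"dz": 0,"wx": 0,"wy": 0,"wz": -5.2,"gripper": 5},
  {"dx": 0,"dy": 0,"dz": 0,"wx": 0,"wy": 0,"wz": -5.2,"gripper": 5},
  {"dx": -3.04,"dy": 0.95,"dz": 0,"wx": 0,"wy": 0,"wz": 0,"gripper": 5},
  {"dx": -3.04,"dy": 0.95,"dz": 0,"wx": 0,"wy": 0,"wz": 0,"gripper": 5},
  {"dx": -3.04,"dy": 0.95,"dz": 0,"wx": 0,"wy": 0,"wz": 0,"gripper": 5},
])

```text
t: 17.32
position: [0.5177, 0.2091, 0.159]
ee_rot: [-0.001, 0.611, 0.792, -0.001]
ft_force: [0.2, -0.3, -0.2]
opening: 0.0501
grip_force: 0.0
```

Emit:
move_arm([
  {"dx": -3.04,"dy": 0.95,"dz": 0,"wx": 0,"wy": 0,"wz": 0,"gripper": 5},
  {"dx": -3.04,"dy": 0.95,"dz": 0,"wx": 0,"wy": 0,"wz": 0,"gripper": 5},
  {"dx": -3.04,"dy": 0.95,"dz": 0,"wx": 0,"wy": 0,"wz": 0,"gripper": 5},
  {"dx": -3.04,"dy": 0.95,"dz": 0,"wx": 0,"wy": 0,"wz": 0,"gripper": 5},
  {"dx": -3.04,"dy": 0.95,"dz": 0,"wx": 0,"wy": 0,"wz": 0,"gripper": 5},
])

```text
t: 17.73
position: [0.6022, 0.0733, 0.1587]
ee_rot: [-0.001, 0.611, 0.791, -0.001]
ft_force: [0.9, -0.0, 0.7]
opening: 0.0498
grip_force: 0.0
```

Emit:
move_arm([
  {"dx": 0,"dy": 0,"dz": 3,"wx": 0,"wy": 0,"wz": 0,"gripper": 5},
  {"dx": 0,"dy": 0,"dz": 3,"wx": 0,"wy": 0,"wz": 0,"gripper": 5},
  {"dx": 0,"dy": 0,"dz": 2,"wx": 0,"wy": 0,"wz": 0,"gripper": 5},
  {"dx": 0,"dy": 0,"dz": 0,"wx": 0,"wy": 0,"wz": 0,"gripper": 5},
  {"dx": 0,"dy": 0,"dz": 0,"wx": 0,"wy": 0,"wz": 0,"gripper": 5},
])

```text
t: 18.15
position: [0.6009, 0.075, 0.0787]
ee_rot: [-0.001, 0.611, 0.791, -0.001]
ft_force: [0.6, -0.7, 0.4]
opening: 0.05
grip_force: 0.0
```

```bash
python3 - <<'E'
from h import *
go(.604,.0765,.024,104.5)
E
```

```text
t 18.15 pos [0.6009 0.075  0.0787] psi 104.6 op 0.050 f [ 0.63 -0.71  0.41] | cur dx 0.06 dy 0.33 | dz 5.47 wz 0.1 | after-turn dx 0.07 dy 0.33
```

Emit:
move_arm([
  {"dx": 0.1,"dy": 0.3,"dz": 1,"wx": 0,"wy": 0,"wz": 0,"gripper": 5},
  {"dx": 0,"dy": 0,"dz": 2,"wx": 0,"wy": 0,"wz": 0,"gripper": 5},
  {"dx": 0,"dy": 0,"dz": 1.5,"wx": 0,"wy": 0,"wz": 0,"gripper": 5},
  {"dx": 0,"dy": 0,"dz": 0.9,"wx": 0,"wy": 0,"wz": 0,"gripper": 5},
  {"dx": 0,"dy": 0,"dz": 0,"wx": 0,"wy": 0,"wz": 0,"gripper": 1.5},
])

```text
t: 18.57
position: [0.6038, 0.0767, 0.0245]
ee_rot: [-0.001, 0.611, 0.791, -0.001]
ft_force: [0.2, 0.5, 0.4]
opening: 0.0394
grip_force: 0.0
```

Emit:
move_arm([
  {"dx": 0,"dy": 0,"dz": 0,"wx": 0,"wy": 0,"wz": 0,"gripper": 1.5},
  {"dx": 0,"dy": 0,"dz": 0,"wx": 0,"wy": 0,"wz": 0,"gripper": 1.5},
  {"dx": 0,"dy": 0,"dz": 0,"wx": 0,"wy": 0,"wz": 0,"gripper": 1.5},
  {"dx": 0,"dy": 0,"dz": 0,"wx": 0,"wy": 0,"wz": 0,"gripper": 1.5},
  {"dx": 0,"dy": 0,"dz": -2,"wx": 0,"wy": 0,"wz": 0,"gripper": 1.5},
])

```text
t: 18.98
position: [0.602, 0.076, 0.0433]
ee_rot: [-0.002, 0.611, 0.791, -0.003]
ft_force: [-1.2, -0.9, -5.6]
opening: 0.0226
grip_force: 79.9
```

Emit:
move_arm([
  {"dx": 0,"dy": 0,"dz": -3,"wx": 0,"wy": 0,"wz": 0,"gripper": 1.5},
  {"dx": 0,"dy": 0,"dz": -3,"wx": 0,"wy": 0,"wz": 0,"gripper": 1.5},
  {"dx": 0,"dy": 0,"dz": -3,"wx": 0,"wy": 0,"wz": 0,"gripper": 1.5},
  {"dx": 0,"dy": 0,"dz": -2,"wx": 0,"wy": 0,"wz": 0,"gripper": 1.5},
  {"dx": 0,"dy": 0,"dz": 0,"wx": 0,"wy": 0,"wz": 0,"gripper": 1.5},
])

```text
t: 19.4
position: [0.6075, 0.0774, 0.1607]
ee_rot: [0.003, 0.612, 0.791, 0.003]
ft_force: [1.0, 0.8, -6.1]
opening: 0.0228
grip_force: 80.2
```

Emit:
move_arm([
  {"dx": 0,"dy": 0,"dz": 0,"wx": 0,"wy": 0,"wz": 0,"gripper": 1.5},
  {"dx": 0,"dy": 0,"dz": 0,"wx": 0,"wy": 0,"wz": 0,"gripper": 1.5},
  {"dx": 0,"dy": 0,"dz": 0,"wx": 0,"wy": 0,"wz": 0,"gripper": 1.5},
  {"dx": 0,"dy": 0,"dz": 0,"wx": 0,"wy": 0,"wz": 0,"gripper": 1.5},
  {"dx": 0,"dy": 0,"dz": 0,"wx": 0,"wy": 0,"wz": 0,"gripper": 1.5},
])

```text
t: 19.82
position: [0.6042, 0.0768, 0.1549]
ee_rot: [-0.001, 0.611, 0.791, -0.001]
ft_force: [0.5, 0.0, -6.8]
opening: 0.0231
grip_force: 80.2
```

```bash
python3 - <<'E'
from h import *
case(1,.034);bin_(1,.030)
c=arm.read_camera("top");bars(c)
E
```

```text
t 19.82 pos [0.6042 0.0768 0.1549] psi 104.6 op 0.023 f [ 0.48  0.04 -6.78] | cur dx -34.00 dy -18.92 | dz 12.09 wz 21.2 | after-turn dx -38.55 dy -5.33
t 19.82 pos [0.6042 0.0768 0.1549] psi 104.6 op 0.023 f [ 0.48  0.04 -6.78] | cur dx 23.68 dy -2.73 | dz 12.49 wz 10.1 | after-turn dx 22.83 dy -6.85
bar? xy mm 692 -71 size 105 25 yaw-from-y -11.8 ztop 24.2 px [346. 143.]
bar? xy mm 617 -117 size 39 25 yaw-from-y 11.2 ztop 24.2 px [358. 163.]
bar? xy mm 464 289 size 113 26 yaw-from-y 4.0 ztop 28.9 px [244. 204.]
bar? xy mm 457 -302 size 96 31 yaw-from-y -7.0 ztop 32.5 px [412. 207.]
```

It weighs 6.8 N, so it is solid and goes to case slot 1.

Emit:
move_arm([
  {"dx": 0,"dy": 0,"dz": 0,"wx": 0,"wy": 0,"wz": 7.1,"gripper": 1.5},
  {"dx": 0,"dy": 0,"dz": 0,"wx": 0,"wy": 0,"wz": 7.1,"gripper": 1.5},
  {"dx": 0,"dy": 0,"dz": 0,"wx": 0,"wy": 0,"wz": 7,"gripper": 1.5},
  {"dx": -2,"dy": -0.3,"dz": 0,"wx": 0,"wy": 0,"wz": 0,"gripper": 1.5},
  {"dx": -3.2,"dy": -0.45,"dz": 0,"wx": 0,"wy": 0,"wz": 0,"gripper": 1.5},
])

```text
t: 20.28
position: [0.592, 0.0311, 0.1565]
ee_rot: [-0.001, 0.744, 0.668, 0.002]
ft_force: [0.9, 0.3, -7.5]
opening: 0.023
grip_force: 80.0
```

Emit:
move_arm([
  {"dx": -3.2,"dy": -0.45,"dz": 0,"wx": 0,"wy": 0,"wz": 0,"gripper": 1.5},
  {"dx": -3.2,"dy": -0.45,"dz": 0,"wx": 0,"wy": 0,"wz": 0,"gripper": 1.5},
  {"dx": -3.2,"dy": -0.45,"dz": 0,"wx": 0,"wy": 0,"wz": 0,"gripper": 1.5},
  {"dx": -3.2,"dy": -0.45,"dz": 0,"wx": 0,"wy": 0,"wz": 0,"gripper": 1.5},
  {"dx": -3.2,"dy": -0.45,"dz": 0,"wx": 0,"wy": 0,"wz": 0,"gripper": 1.5},
])

```text
t: 20.7
position: [0.5502, -0.1316, 0.156]
ee_rot: [-0.0, 0.746, 0.665, -0.0]
ft_force: [0.6, -0.3, -5.5]
opening: 0.023
grip_force: 80.0
```

Emit:
move_arm([
  {"dx": -3.6,"dy": -0.5,"dz": 0,"wx": 0,"wy": 0,"wz": 0,"gripper": 1.5},
  {"dx": -3.6,"dy": -0.5,"dz": 0,"wx": 0,"wy": 0,"wz": 0,"gripper": 1.5},
  {"dx": -3.6,"dy": -0.5,"dz": 0,"wx": 0,"wy": 0,"wz": 0,"gripper": 1.5},
  {"dx": -3.6,"dy": -0.5,"dz": 0,"wx": 0,"wy": 0,"wz": 0,"gripper": 1.5},
  {"dx": -2,"dy": -0.3,"dz": 0,"wx": 0,"wy": 0,"wz": 0,"gripper": 1.5},
])

```text
t: 21.12
position: [0.5069, -0.2962, 0.1559]
ee_rot: [0.001, 0.748, 0.663, -0.001]
ft_force: [-0.3, -1.1, -5.2]
opening: 0.023
grip_force: 80.0
```

Emit:
move_arm([
  {"dx": -1,"dy": 0,"dz": 0,"wx": 0,"wy": 0,"wz": 0,"gripper": 1.5},
  {"dx": 0,"dy": 0,"dz": 2,"wx": 0,"wy": 0,"wz": 0,"gripper": 1.5},
  {"dx": 0,"dy": 0,"dz": 2,"wx": 0,"wy": 0,"wz": 0,"gripper": 1.5},
  {"dx": 0,"dy": 0,"dz": 0,"wx": 0,"wy": 0,"wz": 0,"gripper": 1.5},
  {"dx": 0,"dy": 0,"dz": 0,"wx": 0,"wy": 0,"wz": 0,"gripper": 1.5},
])

```text
t: 21.53
position: [0.5076, -0.299, 0.1154]
ee_rot: [-0.002, 0.746, 0.666, -0.0]
ft_force: [0.7, 0.4, -5.1]
opening: 0.023
grip_force: 80.0
```

```bash
python3 - <<'E'
from h import *
case(1,.034)
c=arm.read_camera("top");bars(c)
E
```

```text
t 21.53 pos [ 0.5076 -0.299   0.1154] psi 83.5 op 0.023 f [ 0.72  0.38 -5.1 ] | cur dx -0.11 dy -0.05 | dz 8.14 wz 0.1 | after-turn dx -0.11 dy -0.05
bar? xy mm 692 -68 size 110 26 yaw-from-y -9.4 ztop 24.4 px [344. 143.]
bar? xy mm 688 85 size 109 26 yaw-from-y 0.2 ztop 24.3 px [301. 144.]
bar? xy mm 611 -82 size 109 27 yaw-from-y 9.6 ztop 24.5 px [348. 165.]
bar? xy mm 465 289 size 113 26 yaw-from-y 4.3 ztop 28.5 px [244. 204.]
bar? xy mm 457 -295 size 110 30 yaw-from-y -4.9 ztop 32.5 px [410. 207.]
```

Emit:
move_arm([
  {"dx": -0.1,"dy": 0.2,"dz": 2.5,"wx": 0,"wy": 0,"wz": 0,"gripper": 1.5},
  {"dx": 0,"dy": 0,"dz": 2.5,"wx": 0,"wy": 0,"wz": 0,"gripper": 1.5},
  {"dx": 0,"dy": 0,"dz": 1.8,"wx": 0,"wy": 0,"wz": 0,"gripper": 1.5},
  {"dx": 0,"dy": 0,"dz": 1,"wx": 0,"wy": 0,"wz": 0,"gripper": 1.5},
  {"dx": 0,"dy": 0,"dz": 0.3,"wx": 0,"wy": 0,"wz": 0,"gripper": 1.5},
])

```text
t: 22.0
position: [0.5099, -0.3011, 0.0348]
ee_rot: [-0.001, 0.746, 0.666, -0.0]
ft_force: [-6.7, 4.1, 15.2]
opening: 0.0231
grip_force: 83.1
```

Emit:
move_arm([
  {"dx": 0,"dy": 0,"dz": 0,"wx": 0,"wy": 0,"wz": 0,"gripper": 1.5},
  {"dx": 0,"dy": 0,"dz": 0,"wx": 0,"wy": 0,"wz": 0,"gripper": 4},
  {"dx": 0,"dy": 0,"dz": 0,"wx": 0,"wy": 0,"wz": 0,"gripper": 4},
  {"dx": 0,"dy": 0,"dz": 0,"wx": 0,"wy": 0,"wz": 0,"gripper": 4},
  {"dx": 0,"dy": 0,"dz": 0,"wx": 0,"wy": 0,"wz": 0,"gripper": 4},
])

```text
t: 22.42
position: [0.5111, -0.3023, 0.0367]
ee_rot: [0.001, 0.747, 0.665, 0.0]
ft_force: [-0.6, 0.5, 0.1]
opening: 0.0401
grip_force: 0.0
```

Emit:
move_arm([
  {"dx": 0,"dy": 0,"dz": -3,"wx": 0,"wy": 0,"wz": 0,"gripper": 4},
  {"dx": 0,"dy": 0,"dz": -3,"wx": 0,"wy": 0,"wz": 0,"gripper": 4},
  {"dx": 0,"dy": 0,"dz": -3,"wx": 0,"wy": 0,"wz": 0,"gripper": 4},
  {"dx": 0,"dy": 0,"dz": -3,"wx": 0,"wy": 0,"wz": 0,"gripper": 4},
  {"dx": 0,"dy": 0,"dz": 0,"wx": 0,"wy": 0,"wz": 0,"gripper": 5},
])

```text
t: 22.83
position: [0.5138, -0.3034, 0.162]
ee_rot: [0.005, 0.747, 0.665, 0.002]
ft_force: [1.4, -1.5, 0.2]
opening: 0.0492
grip_force: 0.0
```

```bash
python3 - <<'E'
from h import *
go(.6105,-.082,.024,100.7)
c=arm.read_camera("top");bars(c)
E
```

```text
t 22.83 pos [ 0.5138 -0.3034  0.162 ] psi 83.4 op 0.049 f [ 1.41 -1.51  0.19] | cur dx 23.11 dy 7.06 | dz 13.80 wz -17.3 | after-turn dx 19.96 dy 13.62
bar? xy mm 693 -68 size 110 27 yaw-from-y -8.8 ztop 24.7 px [344. 143.]
bar? xy mm 687 85 size 110 26 yaw-from-y -1.0 ztop 24.6 px [301. 144.]
bar? xy mm 611 -82 size 110 25 yaw-from-y 10.5 ztop 24.4 px [348. 165.]
bar? xy mm 512 -283 size 70 29 yaw-from-y -2.2 ztop 32.2 px [406. 191.]
bar? xy mm 465 290 size 115 30 yaw-from-y 8.5 ztop 29.2 px [243. 204.]
bar? xy mm 457 -295 size 110 30 yaw-from-y -5.2 ztop 32.6 px [409. 207.]
```

Emit:
move_arm([
  {"dx": 0,"dy": 0,"dz": 0,"wx": 0,"wy": 0,"wz": -5.8,"gripper": 5},
  {"dx": 0,"dy": 0,"dz": 0,"wx": 0,"wy": 0,"wz": -5.8,"gripper": 5},
  {"dx": 0,"dy": 0,"dz": 0,"wx": 0,"wy": 0,"wz": -5.7,"gripper": 5},
  {"dx": 2.5,"dy": 1.75,"dz": 0,"wx": 0,"wy": 0,"wz": 0,"gripper": 5},
  {"dx": 2.5,"dy": 1.75,"dz": 0,"wx": 0,"wy": 0,"wz": 0,"gripper": 5},
])

```text
t: 23.3
position: [0.5338, -0.2479, 0.1542]
ee_rot: [-0.0, 0.64, 0.769, -0.001]
ft_force: [1.0, 1.7, -0.1]
opening: 0.0498
grip_force: 0.0
```

Emit:
move_arm([
  {"dx": 2.5,"dy": 1.75,"dz": 0,"wx": 0,"wy": 0,"wz": 0,"gripper": 5},
  {"dx": 2.5,"dy": 1.75,"dz": 0,"wx": 0,"wy": 0,"wz": 0,"gripper": 5},
  {"dx": 2.5,"dy": 1.75,"dz": 0,"wx": 0,"wy": 0,"wz": 0,"gripper": 5},
  {"dx": 2.5,"dy": 1.75,"dz": 0,"wx": 0,"wy": 0,"wz": 0,"gripper": 5},
  {"dx": 2.5,"dy": 1.75,"dz": 0,"wx": 0,"wy": 0,"wz": 0,"gripper": 5},
])

```text
t: 23.72
position: [0.5977, -0.1057, 0.1544]
ee_rot: [-0.0, 0.638, 0.77, -0.0]
ft_force: [-0.3, 0.3, 0.2]
opening: 0.0503
grip_force: 0.0
```

Emit:
move_arm([
  {"dx": 2.5,"dy": 1.75,"dz": 0,"wx": 0,"wy": 0,"wz": 0,"gripper": 5},
  {"dx": 0,"dy": 0,"dz": 3,"wx": 0,"wy": 0,"wz": 0,"gripper": 5},
  {"dx": 0,"dy": 0,"dz": 3,"wx": 0,"wy": 0,"wz": 0,"gripper": 5},
  {"dx": 0,"dy": 0,"dz": 2,"wx": 0,"wy": 0,"wz": 0,"gripper": 5},
  {"dx": 0,"dy": 0,"dz": 0,"wx": 0,"wy": 0,"wz": 0,"gripper": 5},
])

```text
t: 24.13
position: [0.6065, -0.079, 0.0702]
ee_rot: [-0.004, 0.638, 0.77, -0.003]
ft_force: [-0.3, -0.3, 1.4]
opening: 0.05
grip_force: 0.0
```

```bash
python3 - <<'E'
from h import *
go(.6105,-.082,.024,100.7)
E
```

```text
t 24.13 pos [ 0.6065 -0.079   0.0702] psi 100.8 op 0.050 f [-0.3  -0.34  1.35] | cur dx -0.37 dy 0.34 | dz 4.62 wz 0.1 | after-turn dx -0.37 dy 0.34
```

Emit:
move_arm([
  {"dx": -0.3,"dy": 0.2,"dz": 1,"wx": 0,"wy": 0,"wz": 0,"gripper": 5},
  {"dx": 0,"dy": 0,"dz": 2,"wx": 0,"wy": 0,"wz": 0,"gripper": 5},
  {"dx": 0,"dy": 0,"dz": 1.2,"wx": 0,"wy": 0,"wz": 0,"gripper": 5},
  {"dx": 0,"dy": 0,"dz": 0.7,"wx": 0,"wy": 0,"wz": 0,"gripper": 5},
  {"dx": 0,"dy": 0,"dz": 0,"wx": 0,"wy": 0,"wz": 0,"gripper": 1.5},
])

```text
t: 24.55
position: [0.6121, -0.0818, 0.0252]
ee_rot: [-0.001, 0.638, 0.77, -0.001]
ft_force: [0.1, -0.1, -0.2]
opening: 0.0393
grip_force: 0.0
```

Emit:
move_arm([
  {"dx": 0,"dy": 0,"dz": 0,"wx": 0,"wy": 0,"wz": 0,"gripper": 1.5},
  {"dx": 0,"dy": 0,"dz": 0,"wx": 0,"wy": 0,"wz": 0,"gripper": 1.5},
  {"dx": 0,"dy": 0,"dz": 0,"wx": 0,"wy": 0,"wz": 0,"gripper": 1.5},
  {"dx": 0,"dy": 0,"dz": 0,"wx": 0,"wy": 0,"wz": 0,"gripper": 1.5},
  {"dx": 0,"dy": 0,"dz": -2,"wx": 0,"wy": 0,"wz": 0,"gripper": 1.5},
])

```text
t: 24.97
position: [0.6105, -0.0818, 0.0439]
ee_rot: [-0.002, 0.638, 0.77, -0.002]
ft_force: [-1.7, -0.6, -1.3]
opening: 0.0225
grip_force: 79.7
```

Emit:
move_arm([
  {"dx": 0,"dy": 0,"dz": -3,"wx": 0,"wy": 0,"wz": 0,"gripper": 1.5},
  {"dx": 0,"dy": 0,"dz": -3,"wx": 0,"wy": 0,"wz": 0,"gripper": 1.5},
  {"dx": 0,"dy": 0,"dz": -3,"wx": 0,"wy": 0,"wz": 0,"gripper": 1.5},
  {"dx": 0,"dy": 0,"dz": -2,"wx": 0,"wy": 0,"wz": 0,"gripper": 1.5},
  {"dx": 0,"dy": 0,"dz": 0,"wx": 0,"wy": 0,"wz": 0,"gripper": 1.5},
])

```text
t: 25.38
position: [0.6159, -0.0817, 0.1615]
ee_rot: [0.004, 0.638, 0.77, 0.002]
ft_force: [0.5, 0.1, -0.4]
opening: 0.0229
grip_force: 79.7
```

Emit:
move_arm([
  {"dx": 0,"dy": 0,"dz": 0,"wx": 0,"wy": 0,"wz": 0,"gripper": 1.5},
  {"dx": 0,"dy": 0,"dz": 0,"wx": 0,"wy": 0,"wz": 0,"gripper": 1.5},
  {"dx": 0,"dy": 0,"dz": 0,"wx": 0,"wy": 0,"wz": 0,"gripper": 1.5},
  {"dx": 0,"dy": 0,"dz": 0,"wx": 0,"wy": 0,"wz": 0,"gripper": 1.5},
  {"dx": 0,"dy": 0,"dz": 0,"wx": 0,"wy": 0,"wz": 0,"gripper": 1.5},
])

```text
t: 25.8
position: [0.6122, -0.0817, 0.1552]
ee_rot: [-0.001, 0.638, 0.77, -0.0]
ft_force: [-0.4, -0.3, -1.8]
opening: 0.0235
grip_force: 79.7
```

```bash
python3 - <<'E'
from h import *
case(2,.034);bin_(1,.030)
c=arm.read_camera("top");bars(c)
E
```

```text
t 25.80 pos [ 0.6122 -0.0817  0.1552] psi 100.7 op 0.024 f [-0.37 -0.28 -1.75] | cur dx -20.98 dy -9.63 | dz 12.12 wz 17.3 | after-turn dx -22.90 dy -2.95
t 25.80 pos [ 0.6122 -0.0817  0.1552] psi 100.7 op 0.024 f [-0.37 -0.28 -1.75] | cur dx 39.16 dy -2.18 | dz 12.52 wz 6.2 | after-turn dx 38.69 dy -6.41
bar? xy mm 698 -32 size 37 24 yaw-from-y -5.0 ztop 24.2 px [334. 141.]
bar? xy mm 687 84 size 110 26 yaw-from-y -0.9 ztop 24.4 px [301. 144.]
bar? xy mm 465 289 size 111 26 yaw-from-y 4.5 ztop 29.0 px [243. 204.]
```

It weighs 1.75 N, so it is hollow and goes to bin slot 1.

Emit:
move_arm([
  {"dx": 0,"dy": 0,"dz": 0,"wx": 0,"wy": 0,"wz": 6.2,"gripper": 1.5},
  {"dx": 2,"dy": -0.4,"dz": 0,"wx": 0,"wy": 0,"wz": 0,"gripper": 1.5},
  {"dx": 3.3,"dy": -0.55,"dz": 0,"wx": 0,"wy": 0,"wz": 0,"gripper": 1.5},
  {"dx": 3.3,"dy": -0.55,"dz": 0,"wx": 0,"wy": 0,"wz": 0,"gripper": 1.5},
  {"dx": 3.3,"dy": -0.55,"dz": 0,"wx": 0,"wy": 0,"wz": 0,"gripper": 1.5},
])

```text
t: 26.27
position: [0.5825, 0.0363, 0.156]
ee_rot: [-0.0, 0.679, 0.734, -0.0]
ft_force: [1.2, 0.3, -1.3]
opening: 0.0228
grip_force: 79.7
```

Emit:
move_arm([
  {"dx": 3.3,"dy": -0.55,"dz": 0,"wx": 0,"wy": 0,"wz": 0,"gripper": 1.5},
  {"dx": 3.3,"dy": -0.55,"dz": 0,"wx": 0,"wy": 0,"wz": 0,"gripper": 1.5},
  {"dx": 3.3,"dy": -0.55,"dz": 0,"wx": 0,"wy": 0,"wz": 0,"gripper": 1.5},
  {"dx": 3.3,"dy": -0.55,"dz": 0,"wx": 0,"wy": 0,"wz": 0,"gripper": 1.5},
  {"dx": 3.3,"dy": -0.55,"dz": 0,"wx": 0,"wy": 0,"wz": 0,"gripper": 1.5},
])

```text
t: 26.68
position: [0.542, 0.199, 0.156]
ee_rot: [-0.0, 0.679, 0.734, -0.0]
ft_force: [0.5, 0.0, -1.8]
opening: 0.0228
grip_force: 79.7
```

Emit:
move_arm([
  {"dx": 3.3,"dy": -0.55,"dz": 0,"wx": 0,"wy": 0,"wz": 0,"gripper": 1.5},
  {"dx": 3.3,"dy": -0.55,"dz": 0,"wx": 0,"wy": 0,"wz": 0,"gripper": 1.5},
  {"dx": 2.5,"dy": -0.4,"dz": 0,"wx": 0,"wy": 0,"wz": 0,"gripper": 1.5},
  {"dx": 1.2,"dy": -0.1,"dz": 0,"wx": 0,"wy": 0,"wz": 0,"gripper": 1.5},
  {"dx": 0,"dy": 0,"dz": 0,"wx": 0,"wy": 0,"wz": 0,"gripper": 1.5},
])

```text
t: 27.1
position: [0.5171, 0.3028, 0.1563]
ee_rot: [-0.001, 0.677, 0.736, 0.001]
ft_force: [-0.2, -0.0, -1.2]
opening: 0.0232
grip_force: 79.7
```

Emit:
move_arm([
  {"dx": 0,"dy": 0,"dz": 1.5,"wx": 0,"wy": 0,"wz": 0,"gripper": 1.5},
  {"dx": 0,"dy": 0,"dz": 1.5,"wx": 0,"wy": 0,"wz": 0,"gripper": 1.5},
  {"dx": 0,"dy": 0,"dz": 1,"wx": 0,"wy": 0,"wz": 0,"gripper": 1.5},
  {"dx": 0,"dy": 0,"dz": 0,"wx": 0,"wy": 0,"wz": 0,"gripper": 1.5},
  {"dx": 0,"dy": 0,"dz": 0,"wx": 0,"wy": 0,"wz": 0,"gripper": 1.5},
])

```text
t: 27.52
position: [0.5189, 0.2975, 0.1158]
ee_rot: [0.0, 0.679, 0.734, -0.001]
ft_force: [-0.1, 0.5, -1.5]
opening: 0.0232
grip_force: 79.7
```

```bash
python3 - <<'E'
from h import *
bin_(1,.030)
c=arm.read_camera("top");bars(c)
E
```

```text
t 27.52 pos [0.5189 0.2975 0.1158] psi 94.4 op 0.023 f [-0.06  0.53 -1.49] | cur dx 0.16 dy -0.07 | dz 8.58 wz -0.1 | after-turn dx 0.16 dy -0.07
bar? xy mm 692 -69 size 110 26 yaw-from-y -10.4 ztop 23.9 px [344. 143.]
bar? xy mm 688 85 size 110 25 yaw-from-y -1.2 ztop 24.3 px [301. 144.]
bar? xy mm 512 -299 size 101 31 yaw-from-y -6.6 ztop 32.0 px [410. 192.]
bar? xy mm 463 311 size 70 25 yaw-from-y 4.7 ztop 28.4 px [236. 205.]
bar? xy mm 455 -295 size 110 27 yaw-from-y -5.0 ztop 32.6 px [409. 207.]
```

Emit:
move_arm([
  {"dx": 0,"dy": 0.1,"dz": 2.5,"wx": 0,"wy": 0,"wz": 0,"gripper": 1.5},
  {"dx": 0,"dy": 0,"dz": 2.5,"wx": 0,"wy": 0,"wz": 0,"gripper": 1.5},
  {"dx": 0,"dy": 0,"dz": 2,"wx": 0,"wy": 0,"wz": 0,"gripper": 1.5},
  {"dx": 0,"dy": 0,"dz": 1.2,"wx": 0,"wy": 0,"wz": 0,"gripper": 1.5},
  {"dx": 0,"dy": 0,"dz": 0.3,"wx": 0,"wy": 0,"wz": 0,"gripper": 1.5},
])

```text
t: 27.98
position: [0.5193, 0.2984, 0.0311]
ee_rot: [0.0, 0.679, 0.734, -0.001]
ft_force: [-7.6, -7.0, 23.3]
opening: 0.0226
grip_force: 82.8
```

Emit:
move_arm([
  {"dx": 0,"dy": 0,"dz": 0.1,"wx": 0,"wy": 0,"wz": 0,"gripper": 1.5},
  {"dx": 0,"dy": 0,"dz": 0,"wx": 0,"wy": 0,"wz": 0,"gripper": 4},
  {"dx": 0,"dy": 0,"dz": 0,"wx": 0,"wy": 0,"wz": 0,"gripper": 4},
  {"dx": 0,"dy": 0,"dz": 0,"wx": 0,"wy": 0,"wz": 0,"gripper": 4},
  {"dx": 0,"dy": 0,"dz": 0,"wx": 0,"wy": 0,"wz": 0,"gripper": 4},
])

```text
t: 28.4
position: [0.5202, 0.2994, 0.0309]
ee_rot: [0.0, 0.679, 0.734, 0.001]
ft_force: [0.6, -0.1, 1.3]
opening: 0.0399
grip_force: 0.0
```

Emit:
move_arm([
  {"dx": 0,"dy": 0,"dz": -3,"wx": 0,"wy": 0,"wz": 0,"gripper": 4},
  {"dx": 0,"dy": 0,"dz": -3,"wx": 0,"wy": 0,"wz": 0,"gripper": 4},
  {"dx": 0,"dy": 0,"dz": -3,"wx": 0,"wy": 0,"wz": 0,"gripper": 4},
  {"dx": 0,"dy": 0,"dz": -3,"wx": 0,"wy": 0,"wz": 0,"gripper": 4},
  {"dx": 0,"dy": 0,"dz": 0,"wx": 0,"wy": 0,"wz": 0,"gripper": 5},
])

```text
t: 28.82
position: [0.5227, 0.3016, 0.1566]
ee_rot: [0.001, 0.679, 0.734, 0.005]
ft_force: [0.8, 1.0, 0.6]
opening: 0.0495
grip_force: 0.0
```

```bash
python3 - <<'E'
from h import *
go(.687,.085,.024,89)
c=arm.read_camera("top");bars(c)
E
```

```text
t 28.82 pos [0.5227 0.3016 0.1566] psi 94.5 op 0.050 f [0.77 1.01 0.63] | cur dx -22.88 dy 14.68 | dz 13.26 wz 5.5 | after-turn dx -21.37 dy 16.81
bar? xy mm 692 -69 size 110 25 yaw-from-y -9.7 ztop 24.4 px [344. 143.]
bar? xy mm 686 84 size 110 25 yaw-from-y -1.3 ztop 24.8 px [301. 144.]
bar? xy mm 508 -299 size 103 24 yaw-from-y -6.4 ztop 32.3 px [410. 192.]
bar? xy mm 462 320 size 57 24 yaw-from-y 2.4 ztop 28.6 px [234. 205.]
bar? xy mm 458 -295 size 110 30 yaw-from-y -7.0 ztop 32.4 px [409. 207.]
```

Emit:
move_arm([
  {"dx": 0,"dy": 0,"dz": 0,"wx": 0,"wy": 0,"wz": 5.5,"gripper": 5},
  {"dx": -2.64,"dy": 2.14,"dz": 0,"wx": 0,"wy": 0,"wz": 0,"gripper": 5},
  {"dx": -2.64,"dy": 2.14,"dz": 0,"wx": 0,"wy": 0,"wz": 0,"gripper": 5},
  {"dx": -2.64,"dy": 2.14,"dz": 0,"wx": 0,"wy": 0,"wz": 0,"gripper": 5},
  {"dx": -2.64,"dy": 2.14,"dz": 0,"wx": 0,"wy": 0,"wz": 0,"gripper": 5},
])

```text
t: 29.28
position: [0.6036, 0.1904, 0.1492]
ee_rot: [-0.0, 0.713, 0.701, -0.001]
ft_force: [1.7, 0.6, 0.1]
opening: 0.0501
grip_force: 0.0
```

Emit:
move_arm([
  {"dx": -2.64,"dy": 2.14,"dz": 0,"wx": 0,"wy": 0,"wz": 0,"gripper": 5},
  {"dx": -2.64,"dy": 2.14,"dz": 0,"wx": 0,"wy": 0,"wz": 0,"gripper": 5},
  {"dx": -2.64,"dy": 2.14,"dz": 0,"wx": 0,"wy": 0,"wz": 0,"gripper": 5},
  {"dx": -2.64,"dy": 2.14,"dz": 0,"wx": 0,"wy": 0,"wz": 0,"gripper": 5},
  {"dx": 0,"dy": 0,"dz": 0,"wx": 0,"wy": 0,"wz": 0,"gripper": 5},
])

```text
t: 29.7
position: [0.6907, 0.075, 0.1485]
ee_rot: [0.003, 0.717, 0.697, -0.002]
ft_force: [0.1, -1.4, -0.2]
opening: 0.0499
grip_force: 0.0
```

Emit:
move_arm([
  {"dx": 0,"dy": 0,"dz": 2,"wx": 0,"wy": 0,"wz": 0,"gripper": 5},
  {"dx": 0,"dy": 0,"dz": 3,"wx": 0,"wy": 0,"wz": 0,"gripper": 5},
  {"dx": 0,"dy": 0,"dz": 2,"wx": 0,"wy": 0,"wz": 0,"gripper": 5},
  {"dx": 0,"dy": 0,"dz": 0,"wx": 0,"wy": 0,"wz": 0,"gripper": 5},
  {"dx": 0,"dy": 0,"dz": 0,"wx": 0,"wy": 0,"wz": 0,"gripper": 5},
])

```text
t: 30.12
position: [0.6857, 0.0849, 0.0786]
ee_rot: [-0.001, 0.713, 0.701, -0.001]
ft_force: [-0.1, 0.9, 0.1]
opening: 0.0499
grip_force: 0.0
```

```bash
python3 - <<'E'
from h import *
go(.687,.0845,.024,88.8)
E
```

```text
t 30.12 pos [0.6857 0.0849 0.0786] psi 89.0 op 0.050 f [-0.08  0.94  0.12] | cur dx -0.04 dy 0.13 | dz 5.46 wz 0.2 | after-turn dx -0.04 dy 0.13
```

Emit:
move_arm([
  {"dx": 0,"dy": 0.1,"dz": 1,"wx": 0,"wy": 0,"wz": 0,"gripper": 5},
  {"dx": 0,"dy": 0,"dz": 2,"wx": 0,"wy": 0,"wz": 0,"gripper": 5},
  {"dx": 0,"dy": 0,"dz": 1.5,"wx": 0,"wy": 0,"wz": 0,"gripper": 5},
  {"dx": 0,"dy": 0,"dz": 0.9,"wx": 0,"wy": 0,"wz": 0,"gripper": 5},
  {"dx": 0,"dy": 0,"dz": 0,"wx": 0,"wy": 0,"wz": 0,"gripper": 1.5},
])

```text
t: 30.53
position: [0.6867, 0.0846, 0.0241]
ee_rot: [-0.001, 0.713, 0.701, -0.001]
ft_force: [-0.5, 0.1, 0.2]
opening: 0.0392
grip_force: 0.0
```

Emit:
move_arm([
  {"dx": 0,"dy": 0,"dz": 0,"wx": 0,"wy": 0,"wz": 0,"gripper": 1.5},
  {"dx": 0,"dy": 0,"dz": 0,"wx": 0,"wy": 0,"wz": 0,"gripper": 1.5},
  {"dx": 0,"dy": 0,"dz": 0,"wx": 0,"wy": 0,"wz": 0,"gripper": 1.5},
  {"dx": 0,"dy": 0,"dz": 0,"wx": 0,"wy": 0,"wz": 0,"gripper": 1.5},
  {"dx": 0,"dy": 0,"dz": -2,"wx": 0,"wy": 0,"wz": 0,"gripper": 1.5},
])

```text
t: 30.95
position: [0.6854, 0.0842, 0.0431]
ee_rot: [-0.002, 0.713, 0.701, -0.003]
ft_force: [-1.3, -0.3, -1.5]
opening: 0.0227
grip_force: 80.6
```

Emit:
move_arm([
  {"dx": 0,"dy": 0,"dz": -3,"wx": 0,"wy": 0,"wz": 0,"gripper": 1.5},
  {"dx": 0,"dy": 0,"dz": -3,"wx": 0,"wy": 0,"wz": 0,"gripper": 1.5},
  {"dx": 0,"dy": 0,"dz": -3,"wx": 0,"wy": 0,"wz": 0,"gripper": 1.5},
  {"dx": 0,"dy": 0,"dz": -2,"wx": 0,"wy": 0,"wz": 0,"gripper": 1.5},
  {"dx": 0,"dy": 0,"dz": 0,"wx": 0,"wy": 0,"wz": 0,"gripper": 1.5},
])

```text
t: 31.37
position: [0.6913, 0.0858, 0.1623]
ee_rot: [0.003, 0.713, 0.701, 0.004]
ft_force: [2.0, -0.0, -0.8]
opening: 0.0229
grip_force: 80.8
```

Emit:
move_arm([
  {"dx": 0,"dy": 0,"dz": 0,"wx": 0,"wy": 0,"wz": 0,"gripper": 1.5},
  {"dx": 0,"dy": 0,"dz": 0,"wx": 0,"wy": 0,"wz": 0,"gripper": 1.5},
  {"dx": 0,"dy": 0,"dz": 0,"wx": 0,"wy": 0,"wz": 0,"gripper": 1.5},
  {"dx": 0,"dy": 0,"dz": 0,"wx": 0,"wy": 0,"wz": 0,"gripper": 1.5},
  {"dx": 0,"dy": 0,"dz": 0,"wx": 0,"wy": 0,"wz": 0,"gripper": 1.5},
])

```text
t: 31.78
position: [0.6875, 0.0848, 0.155]
ee_rot: [-0.001, 0.713, 0.701, -0.001]
ft_force: [-0.1, -0.6, -1.9]
opening: 0.0231
grip_force: 80.8
```

```bash
python3 - <<'E'
from h import *
case(2,.034);bin_(2,.030)
c=arm.read_camera("top");bars(c)
E
```

```text
t 31.78 pos [0.6875 0.0848 0.155 ] psi 89.0 op 0.023 f [-0.07 -0.58 -1.95] | cur dx -39.28 dy -12.41 | dz 12.10 wz 5.6 | after-turn dx -40.30 dy -8.51
t 31.78 pos [0.6875 0.0848 0.155 ] psi 89.0 op 0.023 f [-0.07 -0.58 -1.95] | cur dx 21.65 dy -11.84 | dz 12.50 wz -5.5 | after-turn dx 22.68 dy -9.72
bar? xy mm 691 -101 size 50 24 yaw-from-y -28.6 ztop 24.4 px [354. 144.]
bar? xy mm 517 297 size 106 27 yaw-from-y 4.0 ztop 28.7 px [242. 190.]
bar? xy mm 512 -300 size 102 32 yaw-from-y -6.7 ztop 32.5 px [410. 192.]
bar? xy mm 465 290 size 113 26 yaw-from-y 4.5 ztop 28.7 px [243. 204.]
bar? xy mm 455 -295 size 111 25 yaw-from-y -6.9 ztop 32.7 px [409. 207.]
```

It weighs about 1.9 N, so it is hollow and goes to bin slot 2.

Emit:
move_arm([
  {"dx": 0,"dy": 0,"dz": 0,"wx": 0,"wy": 0,"wz": -5.5,"gripper": 1.5},
  {"dx": 1.5,"dy": -0.65,"dz": 0,"wx": 0,"wy": 0,"wz": 0,"gripper": 1.5},
  {"dx": 3.1,"dy": -1.33,"dz": 0,"wx": 0,"wy": 0,"wz": 0,"gripper": 1.5},
  {"dx": 3.1,"dy": -1.33,"dz": 0,"wx": 0,"wy": 0,"wz": 0,"gripper": 1.5},
  {"dx": 3.1,"dy": -1.33,"dz": 0,"wx": 0,"wy": 0,"wz": 0,"gripper": 1.5},
])

```text
t: 32.25
position: [0.6327, 0.1897, 0.1559]
ee_rot: [-0.0, 0.679, 0.734, -0.0]
ft_force: [-0.8, 0.7, -0.8]
opening: 0.023
grip_force: 80.8
```

Emit:
move_arm([
  {"dx": 3.1,"dy": -1.33,"dz": 0,"wx": 0,"wy": 0,"wz": 0,"gripper": 1.5},
  {"dx": 3.1,"dy": -1.33,"dz": 0,"wx": 0,"wy": 0,"wz": 0,"gripper": 1.5},
  {"dx": 3.1,"dy": -1.33,"dz": 0,"wx": 0,"wy": 0,"wz": 0,"gripper": 1.5},
  {"dx": 1.8,"dy": -0.8,"dz": 0,"wx": 0,"wy": 0,"wz": 0,"gripper": 1.5},
  {"dx": 0.8,"dy": -0.3,"dz": 0,"wx": 0,"wy": 0,"wz": 0,"gripper": 1.5},
])

```text
t: 32.67
position: [0.5703, 0.3082, 0.1563]
ee_rot: [-0.001, 0.677, 0.736, 0.0]
ft_force: [-0.8, 0.3, -0.9]
opening: 0.023
grip_force: 80.8
```

Emit:
move_arm([
  {"dx": 0,"dy": 0,"dz": 1.5,"wx": 0,"wy": 0,"wz": 0,"gripper": 1.5},
  {"dx": 0,"dy": 0,"dz": 1.5,"wx": 0,"wy": 0,"wz": 0,"gripper": 1.5},
  {"dx": 0,"dy": 0,"dz": 1,"wx": 0,"wy": 0,"wz": 0,"gripper": 1.5},
  {"dx": 0,"dy": 0,"dz": 0,"wx": 0,"wy": 0,"wz": 0,"gripper": 1.5},
  {"dx": 0,"dy": 0,"dz": 0,"wx": 0,"wy": 0,"wz": 0,"gripper": 1.5},
])

```text
t: 33.08
position: [0.5734, 0.302, 0.1151]
ee_rot: [-0.0, 0.679, 0.734, -0.001]
ft_force: [0.2, -0.9, -2.0]
opening: 0.023
grip_force: 80.8
```

```bash
python3 - <<'E'
from h import *
bin_(2,.030)
c=arm.read_camera("top");bars(c)
E
```

```text
t 33.08 pos [0.5734 0.302  0.1151] psi 94.4 op 0.023 f [ 0.16 -0.88 -1.96] | cur dx 0.13 dy -0.04 | dz 8.51 wz -0.1 | after-turn dx 0.13 dy -0.04
bar? xy mm 692 -68 size 110 25 yaw-from-y -10.4 ztop 24.3 px [344. 143.]
bar? xy mm 515 312 size 75 24 yaw-from-y 4.7 ztop 28.4 px [236. 191.]
bar? xy mm 511 -299 size 100 31 yaw-from-y -5.5 ztop 32.3 px [410. 192.]
bar? xy mm 466 296 size 103 30 yaw-from-y 3.9 ztop 28.4 px [242. 204.]
bar? xy mm 457 -295 size 110 29 yaw-from-y -5.4 ztop 32.9 px [409. 207.]
```

Emit:
move_arm([
  {"dx": 0.1,"dy": 0,"dz": 2.5,"wx": 0,"wy": 0,"wz": 0,"gripper": 1.5},
  {"dx": 0,"dy": 0,"dz": 2.5,"wx": 0,"wy": 0,"wz": 0,"gripper": 1.5},
  {"dx": 0,"dy": 0,"dz": 2,"wx": 0,"wy": 0,"wz": 0,"gripper": 1.5},
  {"dx": 0,"dy": 0,"dz": 1.2,"wx": 0,"wy": 0,"wz": 0,"gripper": 1.5},
  {"dx": 0,"dy": 0,"dz": 0.2,"wx": 0,"wy": 0,"wz": 0,"gripper": 1.5},
])

```text
t: 33.55
position: [0.5729, 0.3039, 0.031]
ee_rot: [-0.0, 0.679, 0.734, -0.001]
ft_force: [0.4, 0.1, -1.3]
opening: 0.0229
grip_force: 80.8
```

Emit:
move_arm([
  {"dx": 0,"dy": 0,"dz": 0.1,"wx": 0,"wy": 0,"wz": 0,"gripper": 1.5},
  {"dx": 0,"dy": 0,"dz": 0,"wx": 0,"wy": 0,"wz": 0,"gripper": 4},
  {"dx": 0,"dy": 0,"dz": 0,"wx": 0,"wy": 0,"wz": 0,"gripper": 4},
  {"dx": 0,"dy": 0,"dz": 0,"wx": 0,"wy": 0,"wz": 0,"gripper": 4},
  {"dx": 0,"dy": 0,"dz": 0,"wx": 0,"wy": 0,"wz": 0,"gripper": 4},
])

```text
t: 33.97
position: [0.5737, 0.3049, 0.0323]
ee_rot: [0.0, 0.679, 0.734, 0.001]
ft_force: [-0.0, 0.1, 0.2]
opening: 0.04
grip_force: 0.0
```

Emit:
move_arm([
  {"dx": 0,"dy": 0,"dz": -3,"wx": 0,"wy": 0,"wz": 0,"gripper": 4},
  {"dx": 0,"dy": 0,"dz": -3,"wx": 0,"wy": 0,"wz": 0,"gripper": 4},
  {"dx": 0,"dy": 0,"dz": -3,"wx": 0,"wy": 0,"wz": 0,"gripper": 4},
  {"dx": 0,"dy": 0,"dz": -3,"wx": 0,"wy": 0,"wz": 0,"gripper": 4},
  {"dx": 0,"dy": 0,"dz": 0,"wx": 0,"wy": 0,"wz": 0,"gripper": 5},
])

```text
t: 34.38
position: [0.5764, 0.307, 0.1583]
ee_rot: [0.001, 0.679, 0.734, 0.005]
ft_force: [0.6, 0.4, -0.2]
opening: 0.0493
grip_force: 0.0
```

```bash
python3 - <<'E'
from h import *
go(.692,-.0685,.024,80)
c=arm.read_camera("top");bars(c)
E
```

```text
t 34.38 pos [0.5764 0.307  0.1583] psi 94.5 op 0.049 f [ 0.58  0.44 -0.25] | cur dx -38.35 dy 8.58 | dz 13.43 wz 14.5 | after-turn dx -34.98 dy 17.91
bar? xy mm 692 -68 size 110 26 yaw-from-y -9.8 ztop 24.0 px [344. 143.]
bar? xy mm 515 318 size 64 26 yaw-from-y 5.7 ztop 29.0 px [235. 191.]
bar? xy mm 512 -299 size 101 32 yaw-from-y -5.8 ztop 32.6 px [410. 192.]
bar? xy mm 466 294 size 107 30 yaw-from-y 2.6 ztop 29.1 px [241. 205.]
bar? xy mm 455 -295 size 110 25 yaw-from-y -6.2 ztop 32.2 px [409. 207.]
```

Emit:
move_arm([
  {"dx": 0,"dy": 0,"dz": 0,"wx": 0,"wy": 0,"wz": 7.1,"gripper": 5},
  {"dx": 0,"dy": 0,"dz": 0,"wx": 0,"wy": 0,"wz": 7.1,"gripper": 5},
  {"dx": -3.47,"dy": 1.81,"dz": 0,"wx": 0,"wy": 0,"wz": 0,"gripper": 5},
  {"dx": -3.47,"dy": 1.81,"dz": 0,"wx": 0,"wy": 0,"wz": 0,"gripper": 5},
  {"dx": -3.47,"dy": 1.81,"dz": 0,"wx": 0,"wy": 0,"wz": 0,"gripper": 5},
])

```text
t: 34.85
position: [0.6088, 0.192, 0.1506]
ee_rot: [-0.0, 0.764, 0.646, -0.0]
ft_force: [1.0, 0.1, -0.8]
opening: 0.05
grip_force: 0.0
```

Emit:
move_arm([
  {"dx": -3.47,"dy": 1.81,"dz": 0,"wx": 0,"wy": 0,"wz": 0,"gripper": 5},
  {"dx": -3.47,"dy": 1.81,"dz": 0,"wx": 0,"wy": 0,"wz": 0,"gripper": 5},
  {"dx": -3.47,"dy": 1.81,"dz": 0,"wx": 0,"wy": 0,"wz": 0,"gripper": 5},
  {"dx": -3.47,"dy": 1.81,"dz": 0,"wx": 0,"wy": 0,"wz": 0,"gripper": 5},
  {"dx": -3.47,"dy": 1.81,"dz": 0,"wx": 0,"wy": 0,"wz": 0,"gripper": 5},
])

```text
t: 35.27
position: [0.669, 0.0045, 0.1505]
ee_rot: [-0.0, 0.764, 0.645, -0.001]
ft_force: [0.3, -0.2, 0.2]
opening: 0.0504
grip_force: 0.0
```

Emit:
move_arm([
  {"dx": -3.47,"dy": 1.81,"dz": 0,"wx": 0,"wy": 0,"wz": 0,"gripper": 5},
  {"dx": -3.47,"dy": 1.81,"dz": 0,"wx": 0,"wy": 0,"wz": 0,"gripper": 5},
  {"dx": 0,"dy": 0,"dz": 3,"wx": 0,"wy": 0,"wz": 0,"gripper": 5},
  {"dx": 0,"dy": 0,"dz": 3,"wx": 0,"wy": 0,"wz": 0,"gripper": 5},
  {"dx": 0,"dy": 0,"dz": 1,"wx": 0,"wy": 0,"wz": 0,"gripper": 5},
])

```text
t: 35.68
position: [0.6899, -0.069, 0.0761]
ee_rot: [-0.002, 0.765, 0.644, -0.003]
ft_force: [-2.6, 0.4, -0.5]
opening: 0.0498
grip_force: 0.0
```

Emit:
move_arm([
  {"dx": 0,"dy": 0,"dz": 0,"wx": 0,"wy": 0,"wz": 0,"gripper": 5},
  {"dx": 0,"dy": 0,"dz": 0,"wx": 0,"wy": 0,"wz": 0,"gripper": 5},
  {"dx": 0,"dy": 0,"dz": 0,"wx": 0,"wy": 0,"wz": 0,"gripper": 5},
  {"dx": 0,"dy": 0,"dz": 0,"wx": 0,"wy": 0,"wz": 0,"gripper": 5},
  {"dx": 0,"dy": 0,"dz": 0,"wx": 0,"wy": 0,"wz": 0,"gripper": 5},
])

```text
t: 36.1
position: [0.6943, -0.0676, 0.083]
ee_rot: [0.001, 0.764, 0.645, 0.001]
ft_force: [0.1, -0.1, 0.8]
opening: 0.0502
grip_force: 0.0
```

```bash
python3 - <<'E'
from h import *
go(.692,-.0685,.024,80)
E
```

```text
t 36.10 pos [ 0.6943 -0.0676  0.083 ] psi 80.3 op 0.050 f [ 0.07 -0.12  0.8 ] | cur dx -0.12 dy -0.21 | dz 5.90 wz 0.3 | after-turn dx -0.12 dy -0.21
```

Emit:
move_arm([
  {"dx": -0.1,"dy": -0.2,"dz": 1.5,"wx": 0,"wy": 0,"wz": 0,"gripper": 5},
  {"dx": 0,"dy": 0,"dz": 2,"wx": 0,"wy": 0,"wz": 0,"gripper": 5},
  {"dx": 0,"dy": 0,"dz": 1.5,"wx": 0,"wy": 0,"wz": 0,"gripper": 5},
  {"dx": 0,"dy": 0,"dz": 0.8,"wx": 0,"wy": 0,"wz": 0,"gripper": 5},
  {"dx": 0,"dy": 0,"dz": 0,"wx": 0,"wy": 0,"wz": 0,"gripper": 1.5},
])

```text
t: 36.52
position: [0.6897, -0.0685, 0.0213]
ee_rot: [-0.001, 0.764, 0.645, -0.001]
ft_force: [-0.1, -0.0, -0.2]
opening: 0.0394
grip_force: 0.0
```

Emit:
move_arm([
  {"dx": 0,"dy": 0,"dz": 0,"wx": 0,"wy": 0,"wz": 0,"gripper": 1.5},
  {"dx": 0,"dy": 0,"dz": 0,"wx": 0,"wy": 0,"wz": 0,"gripper": 1.5},
  {"dx": 0,"dy": 0,"dz": 0,"wx": 0,"wy": 0,"wz": 0,"gripper": 1.5},
  {"dx": 0,"dy": 0,"dz": 0,"wx": 0,"wy": 0,"wz": 0,"gripper": 1.5},
  {"dx": 0,"dy": 0,"dz": -2,"wx": 0,"wy": 0,"wz": 0,"gripper": 1.5},
])

```text
t: 36.93
position: [0.6876, -0.0686, 0.0396]
ee_rot: [-0.003, 0.764, 0.645, -0.003]
ft_force: [-1.0, -0.2, -6.4]
opening: 0.0235
grip_force: 79.9
```

Emit:
move_arm([
  {"dx": 0,"dy": 0,"dz": -3,"wx": 0,"wy": 0,"wz": 0,"gripper": 1.5},
  {"dx": 0,"dy": 0,"dz": -3,"wx": 0,"wy": 0,"wz": 0,"gripper": 1.5},
  {"dx": 0,"dy": 0,"dz": -3,"wx": 0,"wy": 0,"wz": 0,"gripper": 1.5},
  {"dx": 0,"dy": 0,"dz": -2,"wx": 0,"wy": 0,"wz": 0,"gripper": 1.5},
  {"dx": 0,"dy": 0,"dz": 0,"wx": 0,"wy": 0,"wz": 0,"gripper": 1.5},
])

```text
t: 37.35
position: [0.6937, -0.0685, 0.1583]
ee_rot: [0.003, 0.764, 0.645, 0.003]
ft_force: [1.5, 0.7, -5.0]
opening: 0.0231
grip_force: 80.3
```

Emit:
move_arm([
  {"dx": 0,"dy": 0,"dz": 0,"wx": 0,"wy": 0,"wz": 0,"gripper": 1.5},
  {"dx": 0,"dy": 0,"dz": 0,"wx": 0,"wy": 0,"wz": 0,"gripper": 1.5},
  {"dx": 0,"dy": 0,"dz": 0,"wx": 0,"wy": 0,"wz": 0,"gripper": 1.5},
  {"dx": 0,"dy": 0,"dz": 0,"wx": 0,"wy": 0,"wz": 0,"gripper": 1.5},
  {"dx": 0,"dy": 0,"dz": 0,"wx": 0,"wy": 0,"wz": 0,"gripper": 1.5},
])

```text
t: 37.77
position: [0.6902, -0.0685, 0.1516]
ee_rot: [-0.001, 0.764, 0.645, -0.001]
ft_force: [0.5, 0.1, -5.9]
opening: 0.0233
grip_force: 80.2
```

```bash
python3 - <<'E'
from h import *
case(2,.034)
c=arm.read_camera("top");bars(c)
E
```

```text
t 37.77 pos [ 0.6902 -0.0685  0.1516] psi 80.3 op 0.023 f [ 0.49  0.06 -5.9 ] | cur dx -25.64 dy -9.18 | dz 11.76 wz -3.1 | after-turn dx -25.11 dy -10.54
bar? xy mm 571 300 size 98 25 yaw-from-y 5.1 ztop 28.7 px [241. 175.]
bar? xy mm 517 296 size 109 27 yaw-from-y 4.3 ztop 28.6 px [242. 190.]
bar? xy mm 468 289 size 110 31 yaw-from-y 3.5 ztop 29.3 px [244. 204.]
```

It weighs 5.9 N, so it is solid and goes to case slot 2. All the bars in the bin lie flat (tops at 29 mm).

Emit:
move_arm([
  {"dx": 0,"dy": 0,"dz": 0,"wx": 0,"wy": 0,"wz": -3.1,"gripper": 1.5},
  {"dx": -1.5,"dy": -0.6,"dz": 0,"wx": 0,"wy": 0,"wz": 0,"gripper": 1.5},
  {"dx": -2.9,"dy": -1.18,"dz": 0,"wx": 0,"wy": 0,"wz": 0,"gripper": 1.5},
  {"dx": -2.9,"dy": -1.18,"dz": 0,"wx": 0,"wy": 0,"wz": 0,"gripper": 1.5},
  {"dx": -2.9,"dy": -1.18,"dz": 0,"wx": 0,"wy": 0,"wz": 0,"gripper": 1.5},
])

```text
t: 38.23
position: [0.6373, -0.1663, 0.1529]
ee_rot: [-0.0, 0.746, 0.665, -0.0]
ft_force: [-0.9, -1.1, -6.1]
opening: 0.0231
grip_force: 80.1
```

Emit:
move_arm([
  {"dx": -2.9,"dy": -1.18,"dz": 0,"wx": 0,"wy": 0,"wz": 0,"gripper": 1.5},
  {"dx": -2.9,"dy": -1.18,"dz": 0,"wx": 0,"wy": 0,"wz": 0,"gripper": 1.5},
  {"dx": -2.9,"dy": -1.18,"dz": 0,"wx": 0,"wy": 0,"wz": 0,"gripper": 1.5},
  {"dx": -2.9,"dy": -1.18,"dz": 0,"wx": 0,"wy": 0,"wz": 0,"gripper": 1.5},
  {"dx": -2.2,"dy": -0.9,"dz": 0,"wx": 0,"wy": 0,"wz": 0,"gripper": 1.5},
])

```text
t: 38.65
position: [0.5644, -0.2993, 0.153]
ee_rot: [0.0, 0.747, 0.664, -0.001]
ft_force: [-0.3, -1.0, -5.0]
opening: 0.0231
grip_force: 80.1
```

Emit:
move_arm([
  {"dx": -1.1,"dy": -0.45,"dz": 0,"wx": 0,"wy": 0,"wz": 0,"gripper": 1.5},
  {"dx": 0,"dy": 0,"dz": 1.5,"wx": 0,"wy": 0,"wz": 0,"gripper": 1.5},
  {"dx": 0,"dy": 0,"dz": 1,"wx": 0,"wy": 0,"wz": 0,"gripper": 1.5},
  {"dx": 0,"dy": 0,"dz": 0,"wx": 0,"wy": 0,"wz": 0,"gripper": 1.5},
  {"dx": 0,"dy": 0,"dz": 0,"wx": 0,"wy": 0,"wz": 0,"gripper": 1.5},
])

```text
t: 39.07
position: [0.5609, -0.3044, 0.1275]
ee_rot: [-0.001, 0.746, 0.666, 0.0]
ft_force: [0.3, 0.2, -5.5]
opening: 0.0233
grip_force: 79.9
```

```bash
python3 - <<'E'
from h import *
go(.507+.9933*.053,-.300-.1154*.053,.031,83.4)
c=arm.read_camera("wrist")
cv2.imwrite("pics/w6.png",c["color"])
c=arm.read_camera("top");bars(c)
E
```

```text
t 39.07 pos [ 0.5609 -0.3044  0.1275] psi 83.5 op 0.023 f [ 0.33  0.25 -5.48] | cur dx -0.19 dy -0.10 | dz 9.65 wz 0.1 | after-turn dx -0.19 dy -0.10
bar? xy mm 571 301 size 101 26 yaw-from-y 5.3 ztop 28.2 px [241. 175.]
bar? xy mm 516 295 size 108 28 yaw-from-y 2.4 ztop 28.8 px [242. 190.]
bar? xy mm 510 -299 size 102 29 yaw-from-y -8.0 ztop 32.5 px [410. 192.]
bar? xy mm 465 290 size 113 26 yaw-from-y 4.2 ztop 28.9 px [243. 204.]
bar? xy mm 455 -295 size 110 29 yaw-from-y -10.9 ztop 32.8 px [409. 207.]
```

View pics/w6.png

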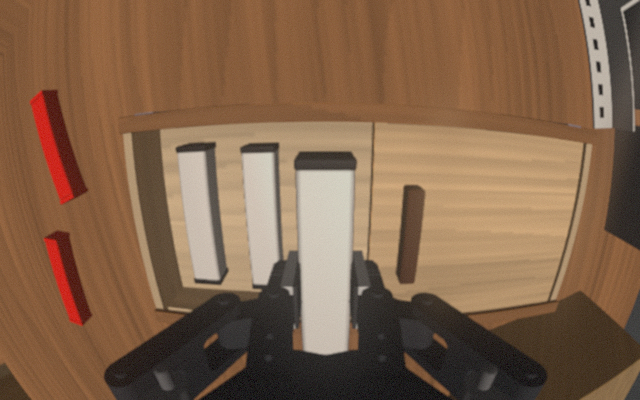

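The two solid bars lie flat at (203,215) and (262,215). The cover edge at column 372 and the neighbouring bar are each about 31 mm from the tool's centre line, so I'll release with a small opening.

Emit:
move_arm([
  {"dx": -0.1,"dy": 0,"dz": 2.5,"wx": 0,"wy": 0,"wz": 0,"gripper": 1.5},
  {"dx": 0,"dy": 0,"dz": 2.5,"wx": 0,"wy": 0,"wz": 0,"gripper": 1.5},
  {"dx": 0,"dy": 0,"dz": 2.5,"wx": 0,"wy": 0,"wz": 0,"gripper": 1.5},
  {"dx": 0,"dy": 0,"dz": 1.2,"wx": 0,"wy": 0,"wz": 0,"gripper": 1.5},
  {"dx": 0,"dy": 0,"dz": 0.6,"wx": 0,"wy": 0,"wz": 0,"gripper": 1.5},
])

```text
t: 39.58
position: [0.5601, -0.3063, 0.0337]
ee_rot: [-0.001, 0.746, 0.666, -0.0]
ft_force: [-0.7, -0.6, -5.7]
opening: 0.023
grip_force: 79.9
```

Emit:
move_arm([
  {"dx": 0,"dy": 0,"dz": 0.3,"wx": 0,"wy": 0,"wz": 0,"gripper": 1.5},
  {"dx": 0,"dy": 0,"dz": 0,"wx": 0,"wy": 0,"wz": 0,"gripper": 3},
  {"dx": 0,"dy": 0,"dz": 0,"wx": 0,"wy": 0,"wz": 0,"gripper": 3},
  {"dx": 0,"dy": 0,"dz": 0,"wx": 0,"wy": 0,"wz": 0,"gripper": 3},
  {"dx": 0,"dy": 0,"dz": 0,"wx": 0,"wy": 0,"wz": 0,"gripper": 3},
])

```text
t: 40.0
position: [0.5622, -0.3078, 0.0341]
ee_rot: [0.002, 0.747, 0.665, 0.001]
ft_force: [-0.9, -0.4, 0.2]
opening: 0.0299
grip_force: 0.0
```

Emit:
move_arm([
  {"dx": 0,"dy": 0,"dz": -2,"wx": 0,"wy": 0,"wz": 0,"gripper": 3},
  {"dx": 0,"dy": 0,"dz": -3,"wx": 0,"wy": 0,"wz": 0,"gripper": 3},
  {"dx": 0,"dy": 0,"dz": -3,"wx": 0,"wy": 0,"wz": 0,"gripper": 3},
  {"dx": 0,"dy": 0,"dz": -3,"wx": 0,"wy": 0,"wz": 0,"gripper": 3},
  {"dx": 0,"dy": 0,"dz": 0,"wx": 0,"wy": 0,"wz": 0,"gripper": 4},
])

```text
t: 40.42
position: [0.5649, -0.3088, 0.1498]
ee_rot: [0.005, 0.747, 0.665, 0.002]
ft_force: [1.4, 0.2, 0.4]
opening: 0.0396
grip_force: 0.0
```

Emit:
move_arm([
  {"dx": 0,"dy": 0,"dz": 0,"wx": 0,"wy": 0,"wz": 0,"gripper": 4},
  {"dx": 0,"dy": 0,"dz": 0,"wx": 0,"wy": 0,"wz": 0,"gripper": 4},
  {"dx": 0,"dy": 0,"dz": 0,"wx": 0,"wy": 0,"wz": 0,"gripper": 4},
  {"dx": 0,"dy": 0,"dz": 0,"wx": 0,"wy": 0,"wz": 0,"gripper": 4},
  {"dx": 0,"dy": 0,"dz": 0,"wx": 0,"wy": 0,"wz": 0,"gripper": 4},
])

```text
t: 40.83
position: [0.5602, -0.3069, 0.1412]
ee_rot: [-0.001, 0.747, 0.665, -0.0]
ft_force: [0.0, -0.3, 0.2]
opening: 0.04
grip_force: 0.0
```

```bash
python3 - <<'E'
from h import *
go(.619,-.3127,.0765,83)
c=arm.read_camera("wrist")
cv2.imwrite("pics/w7.png",c["color"])
c=arm.read_camera("top");bars(c)
E
```

```text
t 40.83 pos [ 0.5602 -0.3069  0.1412] psi 83.4 op 0.040 f [ 0.   -0.29  0.16] | cur dx 0.10 dy 5.91 | dz 6.47 wz 0.4 | after-turn dx 0.14 dy 5.91
bar? xy mm 570 300 size 101 27 yaw-from-y 5.4 ztop 29.4 px [241. 175.]
bar? xy mm 564 -285 size 67 32 yaw-from-y -6.3 ztop 32.5 px [405. 177.]
bar? xy mm 519 298 size 104 31 yaw-from-y 5.2 ztop 28.2 px [242. 190.]
bar? xy mm 511 -299 size 102 31 yaw-from-y -7.8 ztop 32.9 px [410. 192.]
bar? xy mm 464 289 size 115 27 yaw-from-y 5.1 ztop 28.8 px [244. 204.]
bar? xy mm 458 -295 size 109 29 yaw-from-y -7.0 ztop 32.0 px [409. 207.]
```

View pics/w7.png

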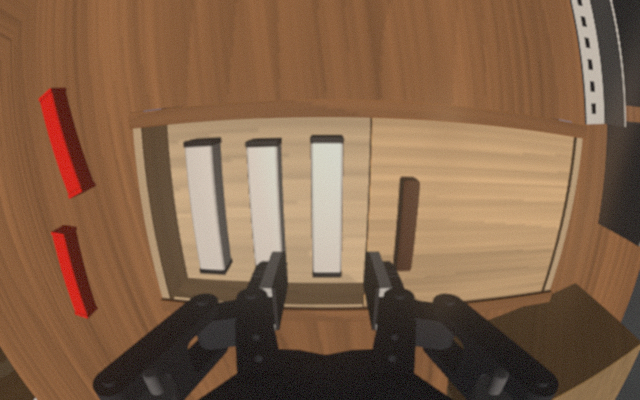

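All three solid bars lie flat in the compartment, at (208,205), (265,200) and (327,205). Now I'll grip the pull at (407,223) and slide the cover shut.

Emit:
move_arm([
  {"dx": 0.1,"dy": 2,"dz": 0,"wx": 0,"wy": 0,"wz": 0,"gripper": 4},
  {"dx": 0,"dy": 2.4,"dz": 0,"wx": 0,"wy": 0,"wz": 0,"gripper": 4},
  {"dx": 0,"dy": 1.5,"dz": 0,"wx": 0,"wy": 0,"wz": 0,"gripper": 4},
  {"dx": 0,"dy": 0,"dz": 2,"wx": 0,"wy": 0,"wz": 0,"gripper": 4},
  {"dx": 0,"dy": 0,"dz": 2,"wx": 0,"wy": 0,"wz": 0,"gripper": 4},
], force=25)

```text
t: 41.35
position: [0.6216, -0.3129, 0.1026]
ee_rot: [0.001, 0.746, 0.666, 0.001]
ft_force: [0.3, 0.5, 0.1]
opening: 0.0401
grip_force: 0.0
```

Emit:
move_arm([
  {"dx": 0,"dy": 0,"dz": 1.2,"wx": 0,"wy": 0,"wz": 0,"gripper": 4},
  {"dx": 0,"dy": 0,"dz": 0.8,"wx": 0,"wy": 0,"wz": 0,"gripper": 4},
  {"dx": 0,"dy": 0,"dz": 0.3,"wx": 0,"wy": 0,"wz": 0,"gripper": 4},
  {"dx": 0,"dy": 0,"dz": 0,"wx": 0,"wy": 0,"wz": 0,"gripper": 4},
  {"dx": 0,"dy": 0,"dz": 0,"wx": 0,"wy": 0,"wz": 0,"gripper": 4},
])

```text
t: 41.77
position: [0.6199, -0.3132, 0.0801]
ee_rot: [0.0, 0.747, 0.665, 0.0]
ft_force: [1.4, -0.3, 1.0]
opening: 0.0402
grip_force: 0.0
```

Emit:
move_arm([
  {"dx": 0,"dy": 0,"dz": 0,"wx": 0,"wy": 0,"wz": 0,"gripper": 0.5},
  {"dx": 0,"dy": 0,"dz": 0,"wx": 0,"wy": 0,"wz": 0,"gripper": 0.5},
  {"dx": 0,"dy": 0,"dz": 0,"wx": 0,"wy": 0,"wz": 0,"gripper": 0.5},
  {"dx": 0,"dy": 0,"dz": 0,"wx": 0,"wy": 0,"wz": 0,"gripper": 0.5},
  {"dx": 0,"dy": 0,"dz": 0,"wx": 0,"wy": 0,"wz": 0,"gripper": 0.5},
])

```text
t: 42.18
position: [0.6189, -0.3131, 0.0803]
ee_rot: [-0.0, 0.747, 0.665, -0.001]
ft_force: [-3.3, 1.0, 5.6]
opening: 0.0108
grip_force: 26.3
```

Emit:
move_arm([
  {"dx": 0,"dy": -1.7,"dz": 0,"wx": 0,"wy": 0,"wz": 0,"gripper": 0.5},
  {"dx": 0,"dy": -1.7,"dz": 0,"wx": 0,"wy": 0,"wz": 0,"gripper": 0.5},
  {"dx": 0,"dy": -1.7,"dz": 0,"wx": 0,"wy": 0,"wz": 0,"gripper": 0.5},
  {"dx": 0,"dy": -1.7,"dz": 0,"wx": 0,"wy": 0,"wz": 0,"gripper": 0.5},
  {"dx": 0,"dy": -1.7,"dz": 0,"wx": 0,"wy": 0,"wz": 0,"gripper": 0.5},
])

```text
t: 42.6
position: [0.5359, -0.3035, 0.0804]
ee_rot: [0.002, 0.747, 0.665, 0.001]
ft_force: [2.3, -0.6, -0.6]
opening: 0.0107
grip_force: 25.6
```

Emit:
move_arm([
  {"dx": 0,"dy": -1.7,"dz": 0,"wx": 0,"wy": 0,"wz": 0,"gripper": 0.5},
  {"dx": 0,"dy": -1.7,"dz": 0,"wx": 0,"wy": 0,"wz": 0,"gripper": 0.5},
  {"dx": 0,"dy": -1.7,"dz": 0,"wx": 0,"wy": 0,"wz": 0,"gripper": 0.5},
  {"dx": 0,"dy": -1.7,"dz": 0,"wx": 0,"wy": 0,"wz": 0,"gripper": 0.5},
  {"dx": 0,"dy": -1.7,"dz": 0,"wx": 0,"wy": 0,"wz": 0,"gripper": 0.5},
])

```text
t: 43.02
position: [0.4516, -0.2937, 0.0804]
ee_rot: [0.002, 0.746, 0.665, 0.001]
ft_force: [2.0, 0.2, 0.2]
opening: 0.0108
grip_force: 25.6
```

Emit:
move_arm([
  {"dx": 0,"dy": -0.2,"dz": 0,"wx": 0,"wy": 0,"wz": 0,"gripper": 0.5},
  {"dx": 0,"dy": -0.2,"dz": 0,"wx": 0,"wy": 0,"wz": 0,"gripper": 0.5},
  {"dx": 0,"dy": -0.2,"dz": 0,"wx": 0,"wy": 0,"wz": 0,"gripper": 0.5},
  {"dx": 0,"dy": 0,"dz": 0,"wx": 0,"wy": 0,"wz": 0,"gripper": 0.5},
  {"dx": 0,"dy": 0,"dz": 0,"wx": 0,"wy": 0,"wz": 0,"gripper": 0.5},
])

```text
t: 43.43
position: [0.4459, -0.2931, 0.0802]
ee_rot: [0.001, 0.746, 0.665, 0.0]
ft_force: [0.1, 1.4, 10.0]
opening: 0.0111
grip_force: 26.6
```

Emit:
move_arm([
  {"dx": 0,"dy": -0.2,"dz": 0,"wx": 0,"wy": 0,"wz": 0,"gripper": 0.5},
  {"dx": 0,"dy": -0.2,"dz": 0,"wx": 0,"wy": 0,"wz": 0,"gripper": 0.5},
  {"dx": 0,"dy": -0.1,"dz": 0,"wx": 0,"wy": 0,"wz": 0,"gripper": 0.5},
  {"dx": 0,"dy": 0,"dz": 0,"wx": 0,"wy": 0,"wz": 0,"gripper": 0.5},
  {"dx": 0,"dy": 0,"dz": 0,"wx": 0,"wy": 0,"wz": 0,"gripper": 0.5},
])

```text
t: 43.85
position: [0.4418, -0.2926, 0.0802]
ee_rot: [0.002, 0.746, 0.666, 0.001]
ft_force: [3.5, 0.7, 6.6]
opening: 0.0107
grip_force: 26.4
```

Emit:
move_arm([
  {"dx": 0,"dy": -0.2,"dz": 0,"wx": 0,"wy": 0,"wz": 0,"gripper": 0.5},
  {"dx": 0,"dy": -0.2,"dz": 0,"wx": 0,"wy": 0,"wz": 0,"gripper": 0.5},
  {"dx": 0,"dy": 0,"dz": 0,"wx": 0,"wy": 0,"wz": 0,"gripper": 0.5},
  {"dx": 0,"dy": 0,"dz": 0,"wx": 0,"wy": 0,"wz": 0,"gripper": 0.5},
  {"dx": 0,"dy": 0,"dz": 0,"wx": 0,"wy": 0,"wz": 0,"gripper": 0.5},
])

```text
t: 44.27
position: [0.4415, -0.2926, 0.0804]
ee_rot: [0.004, 0.746, 0.666, 0.003]
ft_force: [13.2, -2.1, -5.9]
opening: 0.0111
grip_force: 25.2
```

The cover is at its stop: the position has stalled at 13 N, after about 178 mm of travel. I'll release, lift clear and verify.

Emit:
move_arm([
  {"dx": 0,"dy": 0.3,"dz": 0,"wx": 0,"wy": 0,"wz": 0,"gripper": 2.5},
  {"dx": 0,"dy": 0,"dz": 0,"wx": 0,"wy": 0,"wz": 0,"gripper": 3},
  {"dx": 0,"dy": 0,"dz": 0,"wx": 0,"wy": 0,"wz": 0,"gripper": 3},
  {"dx": 0,"dy": 0,"dz": -2,"wx": 0,"wy": 0,"wz": 0,"gripper": 3},
  {"dx": 0,"dy": 0,"dz": -4,"wx": 0,"wy": 0,"wz": 0,"gripper": 3},
])

```text
t: 44.68
position: [0.4348, -0.2904, 0.1359]
ee_rot: [-0.005, 0.747, 0.665, -0.002]
ft_force: [0.4, 0.5, -0.5]
opening: 0.0302
grip_force: 0.0
```

Emit:
move_arm([
  {"dx": 0,"dy": 0,"dz": -3,"wx": 0,"wy": 0,"wz": 0,"gripper": 3},
  {"dx": 0,"dy": -3,"dz": -3,"wx": 0,"wy": 0,"wz": 0,"gripper": 3},
  {"dx": -4,"dy": 0,"dz": 0,"wx": 0,"wy": 0,"wz": 0,"gripper": 3},
  {"dx": -4,"dy": 0,"dz": 0,"wx": 0,"wy": 0,"wz": 0,"gripper": 3},
  {"dx": 0,"dy": 0,"dz": 0,"wx": 0,"wy": 0,"wz": 0,"gripper": 3},
])

```text
t: 45.1
position: [0.3965, -0.3768, 0.1994]
ee_rot: [0.002, 0.75, 0.662, -0.002]
ft_force: [-0.5, -0.8, -0.1]
opening: 0.03
grip_force: 0.0
```

```bash
python3 - <<'E'
from h import *
c=arm.read_camera("top");bars(c);W=world(c);z=W[...,2]
s=(slice(195,222),slice(390,435));k=(z[s]>.061)&(z[s]<.075);P=W[s][k]
print(len(P),cv2.minAreaRect((P[:,:2]*1000).astype(np.float32)))
cv2.imwrite("pics/t9.png",cv2.resize(c["color"][105:285,205:455],None,fx=3,fy=3))
print(arm.read_state()["ft_force"])
E
```

```text
bar? xy mm 571 300 size 100 26 yaw-from-y 5.4 ztop 28.6 px [241. 175.]
bar? xy mm 516 296 size 109 26 yaw-from-y 5.0 ztop 28.7 px [242. 190.]
bar? xy mm 466 290 size 115 28 yaw-from-y 4.6 ztop 28.3 px [243. 204.]
86 ((425.9775390625, -299.5870361328125), (58.20817184448242, 150.96560668945312), 3.877828598022461)
[ 1.06832139  0.73630329 -0.37067148]
```

View pics/t9.png

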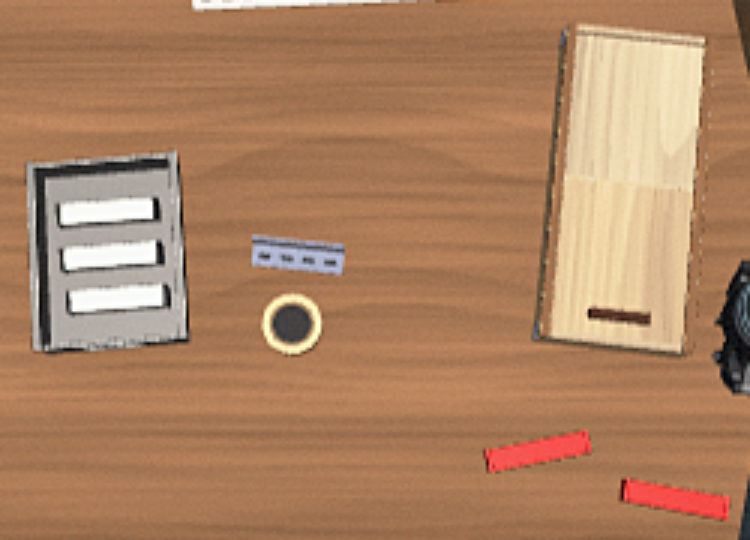

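The cover looks closed, with the pull at crop (619,316). As one last check, I'll compare the pull's position now with the fully-back image, where it sat at joint 0.178.

```bash
python3 - <<'E'
from h import *
def pull(c,r0,r1):
    s=(slice(r0,r1),slice(398,432));R,t=c["R"],c["t"]
    g=c["color"][s].astype(float).sum(2);w=np.clip(np.median(g)-120-g,0,None);v,u=np.mgrid[r0:r1,398:432]
    u=(u*w).sum()/w.sum();v=(v*w).sum()/w.sum()
    d=R.T@np.array([(u-c["cx"])/c["fx"],(v-c["cy"])/c["fy"],1]);o=-R.T@t
    p=o+d*(.067-o[2])/d[2];print(u,v,p);return p
a=pull(dict(np.load("t2.npz")),150,172);b=pull(dict(np.load("top0.npz")),198,214);n=pull(arm.read_camera("top"),200,216)
print(np.linalg.norm((a-n)[:2])*1e3,np.linalg.norm((b-n)[:2])*1e3)
E
```

```text
419.2615736608954 158.4956755967352 [ 0.6200575  -0.32760901  0.067     ]
411.1559126534234 205.63538226450436 [ 0.45367919 -0.29366804  0.067     ]
410.9047039937734 209.91219535924503 [ 0.43889751 -0.29229933  0.067     ]
184.56900752568825 14.84491754843491
```

```bash
python3 -c "
from plant import arm
print(arm.hand_in())"
```

```text
the job is handed in; nothing more can be done
None
```

The job is handed in: by my last checks all three solid bars lie flat in the case with the cover against its shut stop, all three hollow bars lie flat side by side in the bin, and the other things on the table were left where they were; the hand-in gave no verdict.

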